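# Unpack the plaque case and dress the stall's peg stand

## Robot

A 6-joint arm with a two-finger parallel gripper is mounted at the origin on the work surface. World frame = base frame: x ahead of the robot, y to its left, z up, the work surface at z = 0. Lengths are in m, angles in rad, forces in N, time in s.
With the tool pointing down it reaches from about 0.275 to 0.725 m from the base axis. Payload 15.9 kg.
Tool frame: the origin (TCP) lies on the centre line of the jaws, within the pads' length; the fingertips stand 19 mm ahead of it and the grasp point (between the pads) is the TCP (robot.nose_length is the distance from the TCP to the fingertips, in m); z points along the fingers, y is the direction in which the jaws open and shut (so a half turn about z gives the same grasp; the last joint's range is limited). The gripper opens to 85 mm and grips with 20 to 120 N. Pads are 22 mm wide; open, the fingers measure 114 mm over their backs; the gripper's body (76 mm by 85 mm) begins 54 mm behind the grasp point. The pads swing forward as they close: fully open they stand 13 mm farther back than shut.
Start: joints at [1.304, 0.213, -0.034, 1.323, 0, 1.571], TCP at [0.132, 0.482, 0.25] pointing down, gripper open.
Joint ranges: [-2.98, 2.98], [-0.74, 1.72], [-1.14, 1.35], [-2.1, 2.04], [-1.57, 1.44], [-3.14, 3.14]. Speed limits (rad/s): [1.89, 1.89, 2.39, 2.57, 3.14, 3.14].

## Interface

Orientations are given as a unit quaternion [x, y, z, w].
In Python, from rig import get_obs, eyes, robot, recognise, landmark_of gives the robot as it stands.
- The arm moves only by the shell command python3 -m creep 'ROWS' [FORCE]. ROWS is JSON, one flat list of numbers, 5 for each row, row after row: the shift along the tool's x, y, z in mm, then the turn about the tool's z in rad, then the finger opening in mm, from 0 to 85.4. A call has 1 to 5 rows; each row is the pose to reach, as a shift and turn from the pose measured when the call began, along the tool's axes at that moment; what a row does not reach only later rows make up. A row lasts 1/10 s, in which the tool goes at most 50 mm and 8.59 degrees, less where a joint would pass 70% of its speed; a pose out of reach is approached as far as the arm can. A call with a gripper value outside its range is refused whole. The fingers move at their own pace and stop on an object; FORCE is the grip in N (left out, the last holds). Time passes only in rows, so rows that repeat a pose let the fingers close. It gives the time, the measured TCP pose, the force and the opening at its end, in the units of the state.
- get_obs(): the state, without advancing time (a new reading comes with each control period).
- eyes.read_camera(name): name is "side" or "top"; returns a dict with "frame" (400x640x3 uint8, red, green, blue), "vfov" (degrees; the focal length in pixels is half the picture's height over the tangent of half this angle, whatever the lens; pixels are square), "cx", "cy" (the principal point, pixels), "R" (3x3) and "t" (3): a world point X has camera coordinates R X + t. Camera axes: x right, y down, z forward; pixel columns grow to the right and rows downward; lengths in m; the calibration is good to about 2 mm. A picture is of the moment at which its call begins. There is no depth.
- robot.finish_job(): hands the job in, once; it reports no verdict.
Trained networks look in a picture, given as the dict that the camera call returned (one of the last four; its "shot" number tells which), for a name from the list of things; names that differ only in an ending like _2 or _b are one class to them, and where a whole thing is asked for, a point or a joint stands for the part that bears it (a point fixed in the world has none). Each returns a list of dicts, best first, with "score" (0 to 1); they miss things now and then, are a little off and sometimes report something else, mostly with a low value. They report only what shows in the picture. A call takes as long as a camera call.
- recognise(picture, thing): "rect" ([centre column, centre row, width, height] as shares, 0 to 1, of the picture: columns of its width, rows of its height, round what is visible of it).
- landmark_of(picture, thing): "location" ([column, row] as shares, 0 to 1, of the picture: columns of its width, rows of its height: a listed point, or the origin of a listed thing).
The state is a dict: "clock": time; "joint_pos": joint angles; "qvel": joint speeds; "tau": joint torques, N m; "eef_pos": TCP position; "ee_rot": TCP orientation; "contact_force": force on the tool from outside, world axes, zero at the start; "torque": the same for the moment, N m; "grip_width": finger opening in m.
Only numpy, scipy, OpenCV 4.12 (cv2) and the standard library are available. Lean on these libraries where they do the work, as an engineer would, in place of code of your own. Each camera call takes 0.05 s, during which the arm holds its last target.

## Task

Set out the stall: slide the red transport lock fully to its released end stop (towards the hinge side), then swing the case's orange lid back past upright so that it stays open by itself. Lift out every carved plaque in the case and hang each by its eye on the stand's peg with the ball of the same colour, at rest; leave the lid open and the lock released, and do not disturb the other goods on the table.

Things in the scene. Friction and masses are not known exactly. Their poses are not given: they have to be found in the camera images.
- case: plywood case fixed to the table, 130 mm (its x) by 230 mm (y), walls 60 mm high; origin at the centre of its underside, x from handle side to hinge side. Floor 10 mm up; a grey insert has four slots 16 mm wide, 78 mm long, 35 mm deep, along x at y = -72, -24, 24, 72 mm, where plaques may stand. A pedestal 130 x 44 x 60 mm high at y = -137 mm carries the lock.
- lock (a joint): transport lock, m: red grip sliding on the pedestal along the case's +x from 0 (locked, handle side; starts within 15 mm of it) to its end stop at 0.070 (released, hinge side). About 2 N of friction; stays where left. To be released before the lid is lifted, though it does not hold the lid by force.
- lock_top (a point): centre of the top of the lock's red grip, which is 20 mm long in the sliding direction, 24 mm across and 42 mm high, free at both ends above the pedestal; the closed lid's side is 22 mm from the grip's centre line (towards case +y), the lid's top 33 mm above this point.
- lid (a joint): angle of the orange clamshell lid, rad: 0 closed, 1.57 upright, stop at 1.92. Hinge axis parallel to the case's y, at x = 65, z = 60 mm in the case frame; the handle edge swings up and over towards +x. 0.45 kg, nearly frictionless: let go below about 1.1 rad it falls shut, beyond that it falls to the stop and stays.
- lid_handle (a point): centre of the lid's dark round handle bar, 12 mm thick, 100 mm long along the case's y, held by its ends 45 mm out from the lid's front (-x) face (39 mm clear behind it). Closed: 175 mm towards -x from the hinge and 55 mm above it; lid top 20 mm above the bar. Moves round the hinge with the lid.
- stand: wooden display stand, base 140 (x) x 380 (y) x 15 mm, 2.5 kg, loose (may get knocked aside: read it again; hung plaques then swing for some seconds). Origin at the centre of its underside, x from peg tips to rail. Rail: top 138 mm high, 16 mm thick at x = 48 mm, uprights at y = +-178 mm. Pegs at y = 135 (red), 45 (yellow), -45 (blue), -135 mm (green).
- red: red carved plaque (may be absent), 70 mm wide (its x), 12 thick (y), 110 tall (z), about 120 g, upright in a slot; origin at the centre of its foot. Solid up to 62 mm; above that an eye through it along y, 30 mm wide, 28 high, between 10 mm posts; then a cross bar 50 mm wide, 20 high (90 to 110 mm), by which it can be lifted.
- red_eye (a point): centre of the eye of the red plaque, 76 mm above its foot (absent with its plaque).
- peg_red (a point): middle of the red peg, on its axis, 144 mm above the table. Steel peg 8 mm thick, 80 mm long, sticking out to the stand's -x and rising 20 degrees towards its tip, a red ball 14 mm across whose centre is 40 mm along the peg from here.
- yellow: yellow carved plaque (may be absent), 70 mm wide (its x), 12 thick (y), 110 tall (z), about 120 g, upright in a slot; origin at the centre of its foot. Solid up to 62 mm; above that an eye through it along y, 30 mm wide, 28 high, between 10 mm posts; then a cross bar 50 mm wide, 20 high (90 to 110 mm), by which it can be lifted.
- yellow_eye (a point): centre of the eye of the yellow plaque, 76 mm above its foot (absent with its plaque).
- peg_yellow (a point): middle of the yellow peg, on its axis, 144 mm above the table. Steel peg 8 mm thick, 80 mm long, sticking out to the stand's -x and rising 20 degrees towards its tip, a yellow ball 14 mm across whose centre is 40 mm along the peg from here.
- blue: blue carved plaque (may be absent), 70 mm wide (its x), 12 thick (y), 110 tall (z), about 120 g, upright in a slot; origin at the centre of its foot. Solid up to 62 mm; above that an eye through it along y, 30 mm wide, 28 high, between 10 mm posts; then a cross bar 50 mm wide, 20 high (90 to 110 mm), by which it can be lifted.
- blue_eye (a point): centre of the eye of the blue plaque, 76 mm above its foot (absent with its plaque).
- peg_blue (a point): middle of the blue peg, on its axis, 144 mm above the table. Steel peg 8 mm thick, 80 mm long, sticking out to the stand's -x and rising 20 degrees towards its tip, a blue ball 14 mm across whose centre is 40 mm along the peg from here.
- green: green carved plaque (may be absent), 70 mm wide (its x), 12 thick (y), 110 tall (z), about 120 g, upright in a slot; origin at the centre of its foot. Solid up to 62 mm; above that an eye through it along y, 30 mm wide, 28 high, between 10 mm posts; then a cross bar 50 mm wide, 20 high (90 to 110 mm), by which it can be lifted.
- green_eye (a point): centre of the eye of the green plaque, 76 mm above its foot (absent with its plaque).
- peg_green (a point): middle of the green peg, on its axis, 144 mm above the table. Steel peg 8 mm thick, 80 mm long, sticking out to the stand's -x and rising 20 degrees towards its tip, a green ball 14 mm across whose centre is 40 mm along the peg from here.
- cup: stall goods to leave alone: terracotta cup, 68 mm wide, 70 mm high; origin under its centre.
- dish: stall goods to leave alone: small dark wooden dish, 60 mm wide, 30 mm high; origin under its centre.
- vase: stall goods to leave alone: terracotta vase, 150 mm high; origin under its centre.
- elephant: stall goods to leave alone: dark carved wooden elephant, 150 mm long, 115 mm high; origin under its centre.
- bangles: stall goods to leave alone: brass bangles, a ring 80 mm wide and 30 mm high; origin under its centre.
- jar: stall goods to leave alone: amber glass jar, 100 mm high; origin under its centre.

How it is judged:
By the outcome, as a careful person would: the job done as asked, in the order asked, and still so for the second after the job is handed in, with the robot touching nothing.
Of red, yellow, blue, green only 2 to 4 are there at a start; the rules pass over those that are not, and their reading is None.
At some moment in a run one of stand may be knocked a few centimetres aside while the robot is not near it.
It also fails if it takes over 210 s, if anything falls off the work surface, if the arm or the gripper's body presses on something with over 40 N, if the wrist force passes 120 N, or if a joint passes its speed limit or range.

## Working session

There is one attempt and no reset: what is moved stays moved. The work goes in short steps, Python scripts to look and compute and a shell command to move; the robot and the scene stay as the last step left them, time stands still between calls to the robot, and variables do not carry over. Pictures are saved under pics/ and viewed, and the job is handed in when it is done.

```bash
ls; mkdir -p pics; cat > h.py <<'E'
import numpy as np, cv2
from rig import get_obs, eyes, robot, recognise, landmark_of
def shot(name,save=None):
    p=eyes.read_camera(name)
    if save: cv2.imwrite('pics/'+save+'.png',cv2.cvtColor(p['frame'],cv2.COLOR_RGB2BGR))
    return p
def f(p): return 200/np.tan(np.radians(p['vfov'])/2)
def ray(p,loc):
    u,v=loc[0]*640,loc[1]*400
    d=np.array([(u-p['cx'])/f(p),(v-p['cy'])/f(p),1.])
    R=np.array(p['R']);t=np.array(p['t'])
    return -R.T@t, R.T@d
def atz(p,loc,z):
    o,d=ray(p,loc); return o+d*(z-o[2])/d[2]
def tri(ps,ls):
    A=np.zeros((3,3));b=np.zeros(3)
    for p,l in zip(ps,ls):
        o,d=ray(p,l);d=d/np.linalg.norm(d);M=np.eye(3)-np.outer(d,d);A+=M;b+=M@o
    X=np.linalg.solve(A,b)
    r=[np.linalg.norm(np.cross(X-ray(p,l)[0],ray(p,l)[1]/np.linalg.norm(ray(p,l)[1]))) for p,l in zip(ps,ls)]
    return X,max(r)
def proj(p,X):
    c=np.array(p['R'])@np.array(X)+np.array(p['t']); return c[:2]/c[2]*f(p)+[p['cx'],p['cy']]
E
python3 - <<'E'
from h import *
print(get_obs())
ps={n:shot(n,n+'0') for n in('side','top')}
for n,p in ps.items(): print(n,p['vfov'],p['cx'],p['cy'],np.round(-np.array(p['R']).T@p['t'],3),np.round(p['R'],3).tolist())
for th in 'case lock lock_top lid lid_handle stand peg_red peg_yellow peg_blue peg_green red_eye yellow_eye blue_eye green_eye cup dish vase elephant bangles jar'.split():
    L=[landmark_of(ps[n],th) for n in ps]
    o=[th]
    for l in L:
        o.append([(round(x['score'],2),round(x['location'][0]*640),round(x['location'][1]*400)) for x in l[:2]])
    if all(L): 
        X,r=tri(list(ps.values()),[l[0]['location'] for l in L]); o+=[np.round(X,3),round(r,4)]
    print(*o)
E
```

```text
pics
{'clock': 0.0, 'joint_pos': array([ 1.30400092e+00,  2.13346146e-01, -3.50075192e-02,  1.32350251e+00,
       -4.52520439e-06,  1.57081723e+00]), 'qvel': array([-0.00085007, -0.00043528, -0.00140373,  0.00067053,  0.00035914,
       -0.0003813 ]), 'tau': array([ 1.91021281e-04, -6.86166573e+01,  4.87118483e+01,  1.74247334e-02,
       -8.99684073e-05, -3.62400925e-06]), 'eef_pos': array([0.13174371, 0.48202326, 0.24984162]), 'ee_rot': array([ 1.33012759e-01,  9.91114184e-01, -5.25517419e-04, -6.82331498e-05]), 'contact_force': array([-0.86047095,  0.58358529, -0.21313412]), 'torque': array([0.00526634, 0.01471633, 0.03059625]), 'grip_width': 0.0853383601327883}
side 42.0177372425579 325.3579833132149 206.66217483695348 [ 0.328 -1.188  0.951] [[0.986, -0.169, -0.008], [-0.104, -0.57, -0.815], [0.133, 0.804, -0.579]]
top 53.55322049243772 320.3711129266144 196.99333388234896 [ 0.306 -0.008  1.282] [[-0.027, -1.0, -0.008], [-0.984, 0.028, -0.176], [0.177, 0.003, -0.984]]
case [(0.7, 315, 183)] [(0.61, 243, 203)] [0.525 0.249 0.014] 0.0055Traceback (most recent call last):
  File "<stdin>", line 6, in <module>
ValueError: it knows: bangles, blue, blue_eye, case, cup, dish, elephant, green, green_eye, jar, lid_handle, lock_top, peg_blue, peg_green, peg_red, peg_yellow, red, red_eye, stand, vase, yellow, yellow_eye
```

```bash
cat >> h.py <<'E'
def scan(things,save=None):
    ps=[shot(n,(n+save) if save else None) for n in('side','top')]
    out={}
    for th in things:
        L=[landmark_of(p,th) for p in ps]
        o=[th]
        for l in L: o.append([(round(x['score'],2),round(x['location'][0]*640,1),round(x['location'][1]*400,1)) for x in l[:2]])
        if all(L):
            X,r=tri(ps,[l[0]['location'] for l in L]); o+=[np.round(X,4),round(r,4)]; out[th]=X
        print(*o)
    return ps,out
E
python3 - <<'E'
from h import *
scan('case lock_top lid_handle stand peg_red peg_yellow peg_blue peg_green red_eye yellow_eye blue_eye green_eye cup dish vase elephant bangles jar'.split(),'1')
E
```

```text
case [(0.98, 315.1, 186.6)] [(0.61, 244.3, 203.3), (0.56, 355.2, 194.4)] [0.5263 0.2455 0.003 ] 0.0051
lock_top [(0.44, 308.0, 182.4)] [(0.58, 285.0, 204.9)] [0.4919 0.1016 0.1164] 0.0018
lid_handle [(0.63, 278.4, 157.0)] [(0.72, 234.1, 231.4)] [0.4175 0.2504 0.1259] 0.0004
stand [(0.87, 344.9, 290.8), (0.57, 331.1, 217.9)] [(0.71, 393.6, 195.6)] [ 5.331e-01 -2.447e-01 -3.000e-04] 0.0003
peg_red [(0.86, 330.6, 216.9)] [(0.74, 447.5, 177.8), (0.66, 356.8, 193.5)] [ 0.5008 -0.325   0.3052] 0.0196
peg_yellow [(0.63, 344.3, 235.2)] [(0.76, 385.4, 191.0), (0.41, 232.8, 229.2)] [ 0.531  -0.196   0.1416] 0.0083
peg_blue [(0.63, 357.4, 260.1), (0.29, 345.0, 234.1)] [(0.63, 419.4, 183.4)] [ 0.546  -0.2959  0.1448] 0.0041
peg_green [(0.61, 368.3, 283.4)] [(0.82, 447.3, 176.2)] [ 0.5583 -0.3776  0.1476] 0.002
red_eye [] [(0.61, 199.8, 270.2)]
yellow_eye [(0.6, 353.6, 259.4)] []
blue_eye [(0.18, 397.5, 195.7)] [(0.24, 319.3, 125.8)] [ 0.7361 -0.0069  0.1124] 0.0032
green_eye [] [(0.71, 288.3, 206.4), (0.44, 370.2, 131.8)]
cup [(0.68, 252.1, 349.5)] [(0.84, 446.7, 272.0), (0.56, 360.5, 196.0)] [ 0.2852 -0.3965  0.0054] 0.0025
dish [(0.6, 276.0, 238.3), (0.39, 330.3, 217.0)] [(0.58, 319.8, 242.4)] [ 0.3828  0.0017 -0.0006] 0.0043
vase [(0.82, 246.8, 168.6)] [(0.57, 200.6, 269.2)] [0.3129 0.3788 0.0178] 0.0006
elephant [(0.78, 407.3, 223.6)] [(0.68, 317.1, 128.2)] [ 7.735e-01  5.000e-04 -2.000e-04] 0.0005
bangles [(0.73, 397.4, 196.1)] [(0.79, 275.2, 130.5)] [0.7764 0.1423 0.0018] 0.0076
jar [(0.75, 423.7, 267.0)] [(0.91, 368.2, 125.7), (0.41, 276.5, 126.6)] [ 0.7754 -0.1743 -0.0168] 0.0068
```

View pics/side0.png

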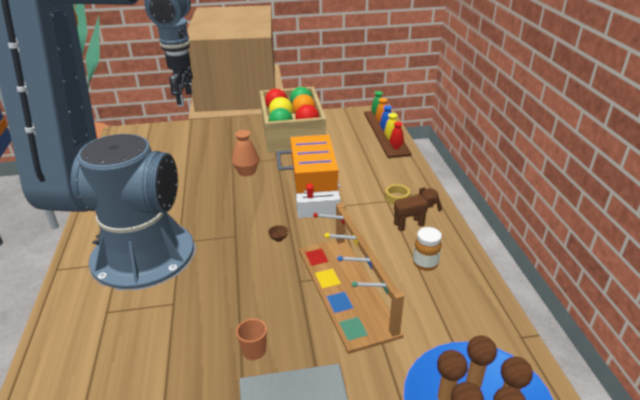

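View pics/top0.png

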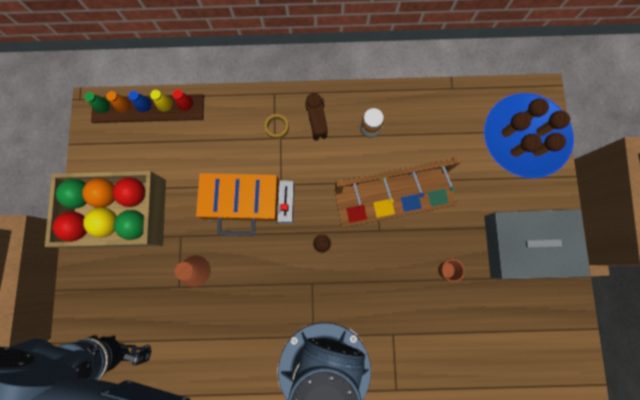

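```bash
cat >> h.py <<'E'
def crop(p,c,name,k):
    x0,y0,x1,y1=c
    im=cv2.cvtColor(p['frame'],cv2.COLOR_RGB2BGR)[y0:y1,x0:x1]
    im=cv2.resize(im,None,fx=k,fy=k,interpolation=cv2.INTER_CUBIC)
    cv2.imwrite('pics/'+name+'.png',im)
E
python3 - <<'E'
from h import *
crop(shot('top'),(180,150,310,250),'c1',6)
crop(shot('side'),(260,120,360,230),'c2',5)
crop(shot('top'),(320,140,480,240),'c3',5)
E
```

```text
(no output)
```

View pics/c1.png

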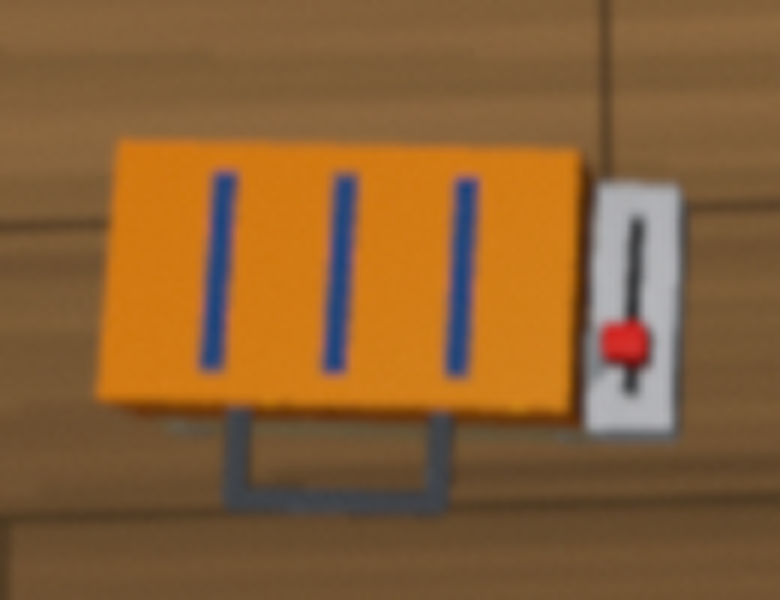

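View pics/c2.png

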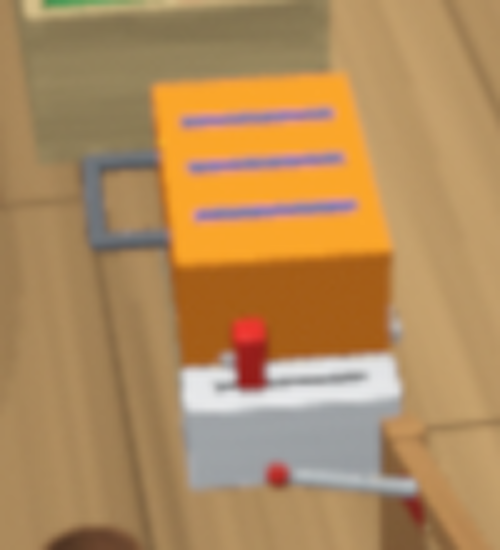

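View pics/c3.png

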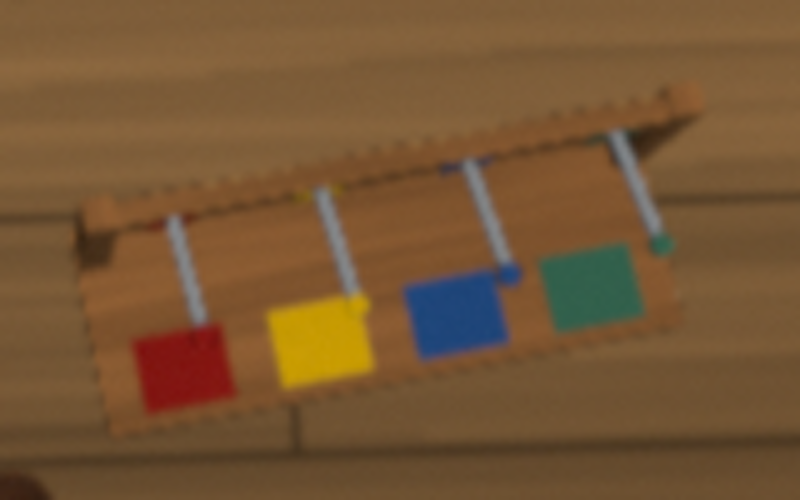

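```bash
cat > fit.py <<'E'
from h import *
from scipy.optimize import least_squares
def fitpose(obs,x0):
    # obs: list of (pic, (u,v) pix, local xyz)
    def W(x,l): c,s=np.cos(x[2]),np.sin(x[2]); return np.array([x[0]+c*l[0]-s*l[1],x[1]+s*l[0]+c*l[1],l[2]])
    def r(x): return np.concatenate([proj(p,W(x,l))-uv for p,uv,l in obs])
    s=least_squares(r,x0,loss='soft_l1'); return s.x,np.round(s.fun.reshape(-1,2),1)
E
python3 - <<'E'
from fit import *
T=shot('top');S=shot('side')
ob=[]
for uv,l in [((120,140),(65,115,135)),((580,148),(65,-115,135)),((572,412),(-65,-115,135)),((97,402),(-65,115,135)),((683,186),(65,-159,60)),((675,434),(-65,-159,60)),((598,183),(65,-115,60)),((586,432),(-65,-115,60))]:
    ob.append((T,np.array(uv)/6+[180,150],np.array(l)/1000))
for uv,l in [((153,87),(-65,115,135)),((347,73),(65,115,135)),((390,252),(65,-115,135)),((175,266),(-65,-115,135)),((190,411),(-65,-159,60)),((400,393),(65,-159,60))]:
    ob.append((S,np.array(uv)/5+[260,120],np.array(l)/1000))
print(fitpose(ob,[.52,.25,0]))
ob=[]
for uv,l in [((110,435),(-70,190,15)),((683,325),(-70,-190,15)),((200,325),(-35,135,157.7)),((358,303),(-35,45,157.7)),((510,272),(-35,-45,157.7)),((662,243),(-35,-135,157.7)),((175,220),(40,135,130)),((322,193),(40,45,130)),((470,165),(40,-45,130)),((618,137),(40,-135,130))]:
    ob.append((T,np.array(uv)/5+[320,140],np.array(l)/1000))
for th,y in [('red',135),('yellow',45),('blue',-45),('green',-135)]:
    l=landmark_of(S,'peg_'+th)
    if l: ob.append((S,np.array(l[0]['location'])*[640,400],np.array([2.4,y,144])/1000))
print(fitpose(ob,[.53,-.24,0]))
crop(S,(290,180,420,360),'c4',3)
E
```

```text
(array([ 0.52377651,  0.24084271, -0.05222364]), array([[-0. , -0.5],
       [ 0.3, -0.1],
       [-0.3, -0.7],
       [ 0.3, -0.9],
       [-0.2, -0.6],
       [-0.4, -1. ],
       [ 0.1, -0.4],
       [ 0.3, -1. ],
       [-1.2, -0.2],
       [-1.3,  0.2],
       [-0.5, -0.1],
       [-0.9,  0.1],
       [-1.8,  0.2],
       [-0.7,  0.6]]))
(array([ 0.53308246, -0.24638707,  0.15473343]), array([[-0.4, -0.4],
       [ 0.6,  0.3],
       [ 0.3,  1. ],
       [-0.6, -0.2],
       [-0.4,  0.4],
       [-0.3,  0.6],
       [-0.5, -1.1],
       [-0.3, -1.1],
       [-0.3, -0.8],
       [-0.4, -0.6],
       [-0.5,  0.8],
       [-0.8,  1. ],
       [-0.4,  1.4],
       [ 0.7,  1. ]]))
```

View pics/c4.png

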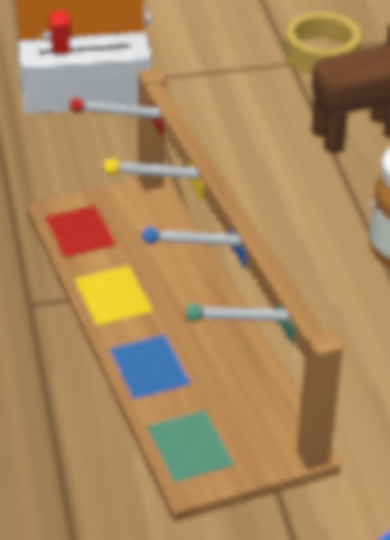

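```bash
cat >> fit.py <<'E'
from scipy.spatial.transform import Rotation as Ro
CASE=[.5238,.2408,-.0522]; STAND=[.5331,-.2464,.1547]
def loc(P,l):
    c,s=np.cos(P[2]),np.sin(P[2]); l=np.array(l)/1000; return np.array([P[0]+c*l[0]-s*l[1],P[1]+s*l[0]+c*l[1],l[2]])
def to(X,yaw=None):
    """rows from now to world X with tool y along world yaw (mod pi)"""
    o=get_obs();R=Ro.from_quat(o['ee_rot']).as_matrix()
    d=R.T@(np.array(X)-o['eef_pos'])*1000; t=0
    if yaw is not None:
        cur=np.arctan2(R[1,1],R[0,1]); t=-(yaw-cur); t=(t+np.pi/2)%np.pi-np.pi/2
    print('tcp',np.round(o['eef_pos'],4),'tilt',np.round(R[2,:2],4),'F',np.round(o['contact_force'],1),'w',round(o['grip_width']*1000,1),'t',round(o['clock'],1),'-> ',np.round(d,1).tolist(),round(t,3))
E
python3 - <<'E'
from fit import *
T=shot('top');S=shot('side')
a=atz(T,(284.2/640,206.2/400),.102); b=atz(S,((250/5+260)/640,(326/5+120)/400),.102)
c,s=np.cos(CASE[2]),np.sin(CASE[2])
for q in(a,b):
    d=q[:2]-CASE[:2]; print(q, (c*d[0]+s*d[1])*1000,(-s*d[0]+c*d[1])*1000)
print(loc(CASE,(-75,-140,200)))
to(loc(CASE,(-75,-140,200)),CASE[2])
print(robot.nose_length)
E
```

```text
[0.49213098 0.10539308 0.102     ] -24.560852434171345 -136.87485109574314
[0.49643069 0.10705048 0.102     ] -20.353472538636144 -134.99537014908915
[0.44159748 0.10490392 0.2       ]
tcp [0.1318 0.4823 0.2503] tilt [-0. -0.] F [-0.  -0.5 -0.5] w 85.3 t 2.6 ->  [-398.3, -282.4, 50.3] 1.356
0.019
```

```bash
python3 -m creep '[-40,-28,0,0.14,0, -80,-56,0,0.28,0, -120,-84,0,0.42,0, -160,-112,0,0.56,0, -200,-140,0,0.7,0]' 40; cat > g.py <<'E'
import sys
from fit import *
# usage: g.py frame x y z(mm)
P={'c':CASE,'s':STAND}[sys.argv[1]]
to(loc(P,[float(a) for a in sys.argv[2:5]]),P[2])
E
python3 g.py c -75 -140 200
```

```text
clock: 3.15
eef_pos: [0.2886, 0.2929, 0.2504]
ee_rot: [0.467, 0.884, 0.0, 0.0]
contact_force: [0.9, 1.1, 0.3]
grip_width: 0.0121
tcp [0.2886 0.2929 0.2504] tilt [0.     0.0005] F [0.9 1.1 0.3] w 12.1 t 3.1 ->  [-241.5, 20.4, 50.4] 0.651
```

```bash
python3 -m creep '[-50,4,0,0.14,0, -100,8,10,0.28,0, -150,12,20,0.42,0, -200,16,35,0.56,0, -241,20,50,0.651,0]'; python3 g.py c -75 -140 91
```

```text
clock: 3.65
eef_pos: [0.442, 0.1034, 0.2006]
ee_rot: [0.727, 0.686, 0.001, 0.0]
contact_force: [0.9, 1.7, 0.9]
grip_width: -0.0001
tcp [0.442  0.1034 0.2006] tilt [0.0009 0.0018] F [0.9 1.7 0.9] w -0.1 t 3.6 ->  [1.4, -0.7, 109.6] -0.006
```

```bash
python3 -m creep '[0,0,40,0,0, 0,0,80,0,0, 0,0,100,0,0, 1,-1,110,0,0, 1,-1,110,0,0]'; python3 g.py c -50 -140 92; python3 - <<'E'
from h import *
crop(shot('side'),(240,100,360,230),'d1',5)
E
```

```text
clock: 4.15
eef_pos: [0.4407, 0.1046, 0.09]
ee_rot: [0.727, 0.686, 0.0, -0.0]
contact_force: [0.1, -0.3, 0.4]
grip_width: 0.0
tcp [0.4407 0.1046 0.09  ] tilt [0.0005 0.0003] F [ 0.1 -0.3  0.4] w 0.0 t 4.2 ->  [0.5, 25.9, -2.0] -0.006
```

View pics/d1.png

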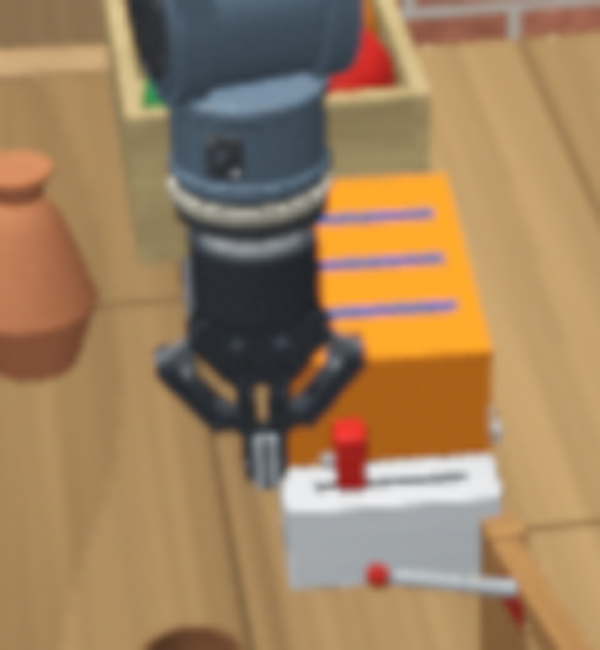

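```bash
python3 -m creep '[0,10,0,0,0, 0,20,0,0,0, 0,30,0,0,0, 0,40,0,0,0, 0,50,0,0,0]'; python3 -m creep '[0,6,0,0,0, 0,12,0,0,0, 0,18,0,0,0, 0,24,0,0,0, 0,30,0,0,0]';python3 g.py c 20 -140 92; python3 - <<'E'
from h import *
crop(shot('side'),(240,100,360,230),'d2',5)
E
```

```text
clock: 4.7
eef_pos: [0.4923, 0.1019, 0.0912]
ee_rot: [0.727, 0.686, 0.001, 0.0]
contact_force: [-2.5, 1.7, 1.1]
grip_width: -0.0001
clock: 5.2
eef_pos: [0.5225, 0.1002, 0.0912]
ee_rot: [0.727, 0.686, 0.001, 0.0]
contact_force: [-1.9, 2.2, -0.6]
grip_width: -0.0001
tcp [0.5225 0.1002 0.0912] tilt [0.0011 0.0016] F [-1.9  2.2 -0.6] w -0.1 t 5.2 ->  [0.6, 13.9, -0.8] -0.006
```

View pics/d2.png

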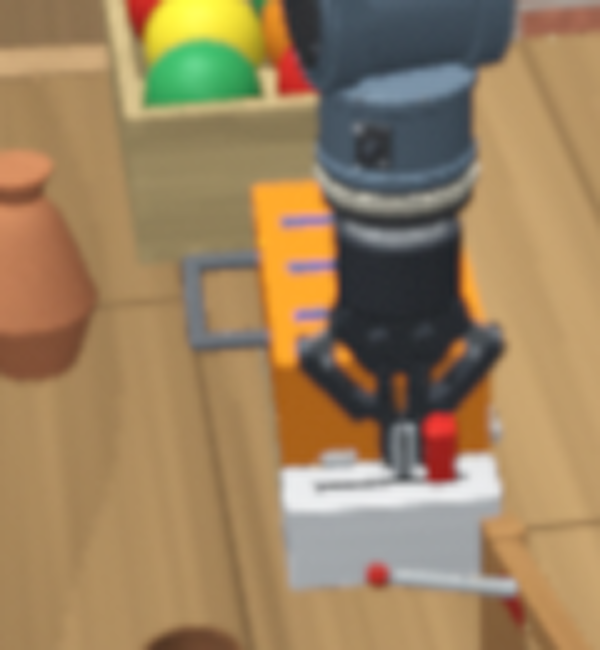

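Lock is being pushed; about 10 mm to go. Small steps until the force rises.

```bash
python3 -m creep '[0,2,0,0,0, 0,4,0,0,0, 0,6,0,0,0, 0,8,0,0,0, 0,8,0,0,0]'; python3 -m creep '[0,1,0,0,0, 0,2,0,0,0, 0,3,0,0,0, 0,4,0,0,0, 0,4,0,0,0]'; python3 g.py c 20 -140 92
```

```text
clock: 5.75
eef_pos: [0.5282, 0.0997, 0.091]
ee_rot: [0.727, 0.686, -0.001, -0.002]
contact_force: [-26.1, 1.4, 20.2]
grip_width: 0.0
clock: 6.25
eef_pos: [0.5285, 0.0995, 0.091]
ee_rot: [0.727, 0.687, -0.003, -0.004]
contact_force: [-32.0, 2.1, 26.5]
grip_width: -0.0001
tcp [0.5285 0.0995 0.091 ] tilt [ 0.0012 -0.0101] F [-32.    2.1  26.5] w -0.1 t 6.2 ->  [0.9, 8.0, -1.1] -0.005
```

```bash
python3 -m creep '[0,-10,0,0,0, 0,-20,0,0,0, 0,-25,0,0,0, 0,-25,-40,0,0, 0,-25,-90,0,0]'; python3 -m creep '[0,-30,-20,0,20, 0,-60,-40,0,40, 0,-100,-60,0,40, 0,-120,-60,0,40, 0,-120,-60,0,40]';python3 g.py c -110 0 220; python3 - <<'E'
from h import *
crop(shot('side'),(240,100,360,230),'d3',5)
crop(shot('top'),(180,150,310,250),'d4',6)
E
```

```text
clock: 6.75
eef_pos: [0.503, 0.1005, 0.1809]
ee_rot: [0.727, 0.687, -0.005, -0.005]
contact_force: [1.9, -0.0, 0.8]
grip_width: -0.0003
clock: 7.25
eef_pos: [0.3826, 0.1074, 0.2435]
ee_rot: [0.727, 0.687, -0.003, -0.004]
contact_force: [0.6, 0.1, 0.0]
grip_width: 0.04
tcp [0.3826 0.1074 0.2435] tilt [ 0.0008 -0.011 ] F [0.6 0.1 0. ] w 40.0 t 7.2 ->  [140.7, 23.8, 23.4] -0.004
```

View pics/d3.png

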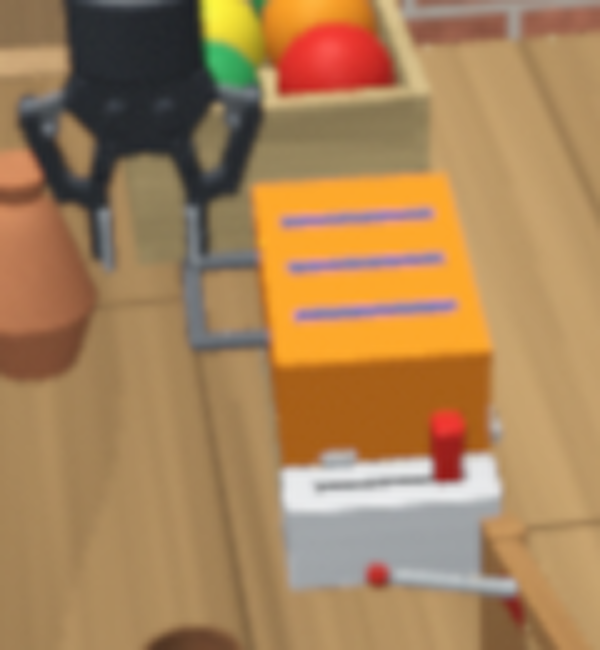

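View pics/d4.png

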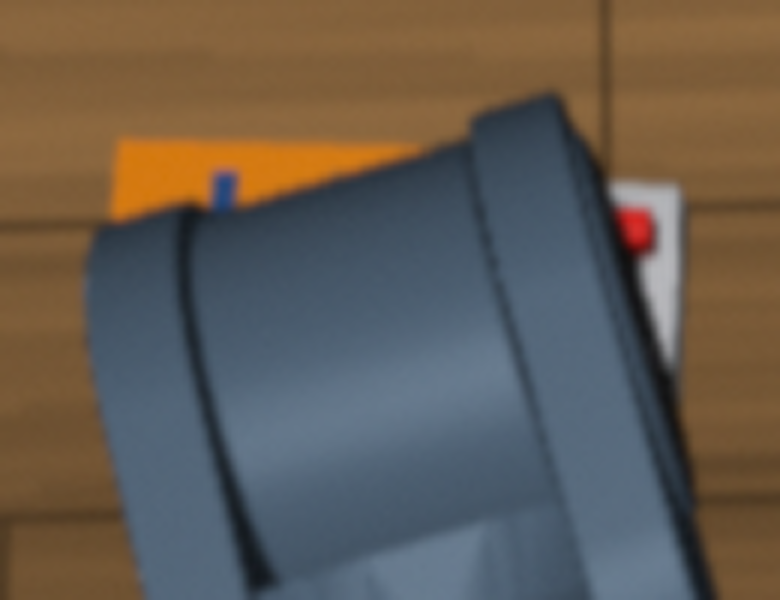

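```bash
python3 - <<'E'
from fit import *
T=shot('top');S=shot('side')
b=atz(S,((447/5+240)/640,(420/5+100)/400),.102)
a=atz(T,((635/6+180)/640,(230/6+150)/400),.102)
c,s=np.cos(CASE[2]),np.sin(CASE[2])
for q in(a,b):
    d=q[:2]-CASE[:2]; print(q, (c*d[0]+s*d[1])*1000,(-s*d[0]+c*d[1])*1000)
E
python3 g.py c -110 0 180
```

```text
[0.5469411  0.09983297 0.102     ] 30.464712051752077 -139.56760012254824
[0.55458111 0.10307778 0.102     ] 37.92501969680794 -135.92858303355013
tcp [0.3846 0.1073 0.2423] tilt [ 0.    -0.013] F [-0.1  0.8 -0.5] w 40.2 t 7.5 ->  [140.7, 22.2, 62.0] -0.005
```

```bash
python3 -m creep '[35,5,15,0,40, 70,11,30,0,40, 105,16,45,0,40, 140,22,60,0,40, 141,22,62,0,40]'; python3 g.py c -110 0 123
```

```text
clock: 7.95
eef_pos: [0.4142, 0.2495, 0.1773]
ee_rot: [0.726, 0.687, -0.006, -0.005]
contact_force: [-0.5, -1.0, -0.2]
grip_width: 0.04
tcp [0.4142 0.2495 0.1773] tilt [-0.0011 -0.0156] F [-0.5 -1.  -0.2] w 40.0 t 8.0 ->  [-2.9, 0.8, 54.3] -0.003
```

```bash
python3 - <<'E'
from h import *
crop(shot('side'),(240,100,360,230),'e1',5)
E
```

```text
(no output)
```

View pics/e1.png

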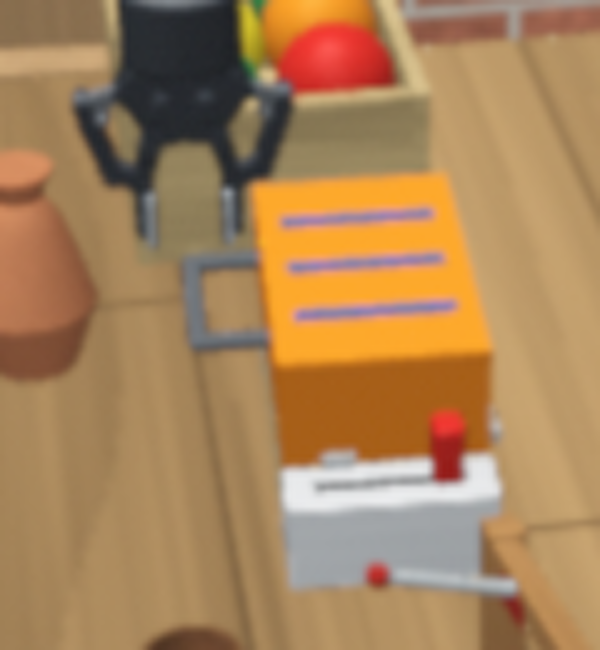

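```bash
python3 -m creep '[-1,1,15,0,40, -2,1,30,0,40, -3,1,45,0,40, -3,1,54,0,40, -3,1,54,0,40]'; python3 -m creep '[0,0,0,0,5, 0,0,0,0,5, 0,0,0,0,5, 0,0,0,0,5, 0,0,0,0,5]' 30;  python3 g.py c -110 0 123
```

```text
clock: 8.5
eef_pos: [0.4136, 0.2442, 0.1231]
ee_rot: [0.727, 0.687, -0.007, -0.005]
contact_force: [0.2, 0.0, 0.3]
grip_width: 0.0401
clock: 9.0
eef_pos: [0.4135, 0.2442, 0.1238]
ee_rot: [0.727, 0.687, -0.007, -0.005]
contact_force: [-4.8, -2.2, 7.1]
grip_width: 0.0105
tcp [0.4135 0.2442 0.1238] tilt [-0.0023 -0.0168] F [-4.8 -2.2  7.1] w 10.5 t 9.0 ->  [2.3, 0.3, 0.7] -0.004
```

```bash
python3 - <<'E'
from h import *
crop(shot('side'),(240,100,360,230),'e2',5)
E
```

```text
(no output)
```

View pics/e2.png

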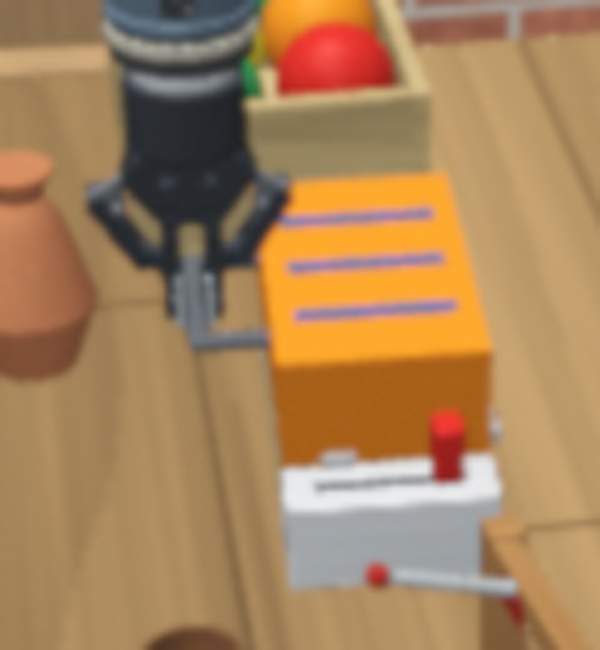

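```bash
python3 -m creep '[0,0,0,0,24, 0,0,0,0,24, 0,0,7,0,24, 0,0,7,0,24, 0,0,7,0,24]' 30; python3 -m creep '[0,0,0,0,5, 0,0,0,0,5, 0,0,0,0,5, 0,0,0,0,5, 0,0,0,0,5]' 30;  python3 g.py c -110 0 123
```

```text
clock: 9.55
eef_pos: [0.4132, 0.2441, 0.1164]
ee_rot: [0.727, 0.687, -0.007, -0.005]
contact_force: [-0.7, -0.8, 0.5]
grip_width: 0.024
clock: 10.05
eef_pos: [0.4133, 0.2441, 0.1165]
ee_rot: [0.727, 0.687, -0.007, -0.005]
contact_force: [0.7, -0.1, 0.4]
grip_width: 0.0105
tcp [0.4133 0.2441 0.1165] tilt [-0.0027 -0.017 ] F [ 0.7 -0.1  0.4] w 10.5 t 10.1 ->  [2.5, 0.4, -6.5] -0.004
```

```bash
python3 -m creep '[0,6.5,-17.3,0,5, 0,14.5,-34,0,5, 0,24,-49.7,0,5, 0,35,-64.4,0,5, 0,48,-78,0,5]' 30; cat > arc.py <<'E'
from fit import *
import sys
B=np.array([.4133,.2441,.1165])
o=get_obs();R=Ro.from_quat(o['ee_rot']).as_matrix()
c,s=np.cos(CASE[2]),np.sin(CASE[2])
print(np.round(o['eef_pos'],4),np.round(o['contact_force'],1),round(o['grip_width'],4),R[2,:2].round(3))
for a in sys.argv[1:]:
    t=float(a); dx=(-175*np.cos(t)+55*np.sin(t)+175)/1e3; dz=(175*np.sin(t)+55*np.cos(t)-55)/1e3
    X=B+[c*dx,s*dx,dz]; print(a,X.round(4),(R.T@(X-o['eef_pos'])*1000).round(1))
E
python3 arc.py .5 .6 .7 .8 .9 1.0
```

```text
clock: 10.55
eef_pos: [0.4597, 0.2417, 0.1944]
ee_rot: [0.726, 0.687, -0.009, -0.008]
contact_force: [-27.6, 1.6, 22.6]
grip_width: 0.0109
[0.4597 0.2417 0.1944] [-27.6   1.6  22.6] 0.0109 [-0.002 -0.023]
.5 [0.461  0.2416 0.1937] [0.  1.4 0.7]
.6 [0.4748 0.2409 0.2057] [  0.   14.9 -11.6]
.7 [0.4898 0.2401 0.2163] [  0.   29.6 -22.6]
.8 [0.5057 0.2393 0.2254] [  0.1  45.4 -32. ]
.9 [0.5225 0.2384 0.2328] [  0.1  61.9 -39.8]
1.0 [0.5399 0.2375 0.2385] [  0.1  79.2 -45.9]
```

```bash
python3 - <<'E'
from h import *
crop(shot('side'),(240,80,360,220),'e3',5)
E
python3 arc.py .5
```

```text
[0.4622 0.2417 0.1964] [-31.4  -6.9  33.4] 0.0108 [-0.001 -0.02 ]
.5 [0.461  0.2416 0.1937] [-0.1 -1.1  2.8]
```

View pics/e3.png

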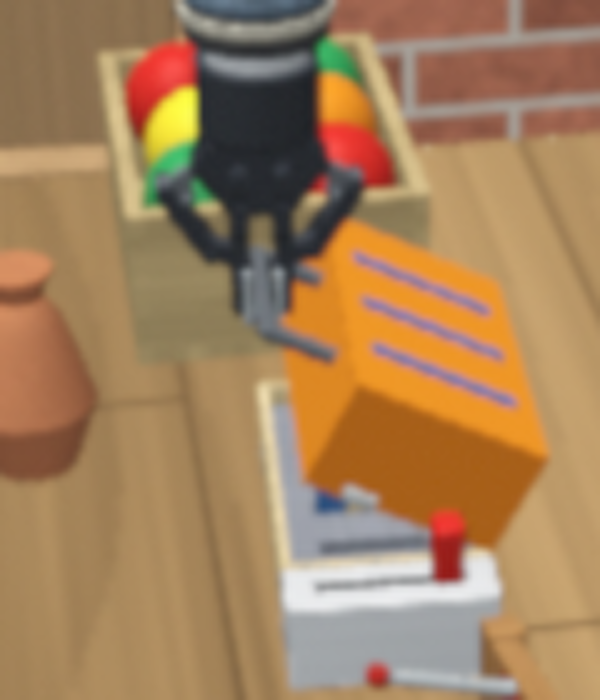

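```bash
python3 -m creep '[0,-2,-2,0,5, 0,-3.5,-3.5,0,5, 0,-3.5,-3.5,0,5]' 30;python3 arc.py .5
```

```text
clock: 10.9
eef_pos: [0.4613, 0.2414, 0.1989]
ee_rot: [0.727, 0.687, -0.006, -0.005]
contact_force: [28.0, 0.6, -31.0]
grip_width: 0.0107
[0.4613 0.2414 0.1989] [ 28.    0.6 -31. ] 0.0107 [-0.003 -0.016]
.5 [0.461  0.2416 0.1937] [ 0.2 -0.2  5.3]
```

```bash
python3 -m creep '[0,0,1,0,16, 0,0,1,0,16, 0,0,1,0,16]' 20;python3 arc.py .5 .6 .7 .8 .9 1.0
```

```text
clock: 11.2
eef_pos: [0.461, 0.2414, 0.1979]
ee_rot: [0.727, 0.687, -0.007, -0.005]
contact_force: [-1.9, -0.4, -0.5]
grip_width: 0.016
[0.461  0.2414 0.1979] [-1.9 -0.4 -0.5] 0.016 [-0.003 -0.016]
.5 [0.461  0.2416 0.1937] [0.2 0.1 4.2]
.6 [0.4748 0.2409 0.2057] [ 0.2 13.7 -8. ]
.7 [0.4898 0.2401 0.2163] [  0.2  28.5 -18.9]
.8 [0.5057 0.2393 0.2254] [  0.3  44.3 -28.2]
.9 [0.5225 0.2384 0.2328] [  0.3  60.9 -35.9]
1.0 [0.5399 0.2375 0.2385] [  0.4  78.3 -41.8]
```

```bash
python3 -m creep '[0,13.5,-12,0,16, 0,28.5,-23,0,16, 0,44,-32,0,16, 0,61,-40,0,16, 0,78,-45.5,0,16]' 20;python3 arc.py 1.0 1.1 1.2 1.3 1.4 1.5 1.6; python3 - <<'E'
from h import *
crop(shot('side'),(240,80,360,220),'e4',5)
E
```

```text
clock: 11.7
eef_pos: [0.5402, 0.2372, 0.243]
ee_rot: [0.727, 0.687, -0.006, -0.005]
contact_force: [-0.8, 0.8, 0.9]
grip_width: 0.0161
[0.5402 0.2372 0.243 ] [-0.8  0.8  0.9] 0.0161 [-0.003 -0.016]
1.0 [0.5399 0.2375 0.2385] [ 0.2 -0.2  4.5]
1.1 [0.5577 0.2366 0.2424] [ 0.3 17.6  0.3]
1.2 [0.5759 0.2356 0.2445] [ 0.4 35.8 -2.1]
1.3 [0.5942 0.2346 0.2448] [ 0.4 54.1 -2.7]
1.4 [0.6125 0.2337 0.2433] [ 0.5 72.4 -1.4]
1.5 [0.6305 0.2328 0.24  ] [ 0.6 90.5  1.7]
1.6 [0.6481 0.2318 0.2348] [  0.6 108.2   6.5]
```

View pics/e4.png

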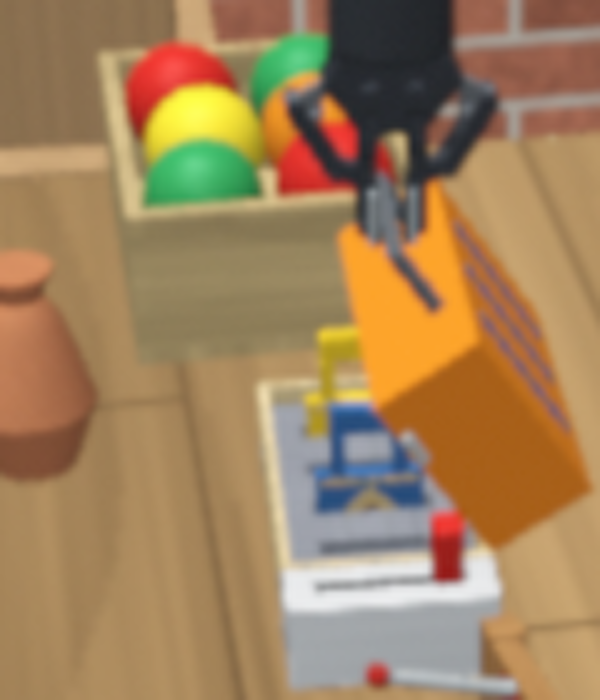

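```bash
python3 -m creep '[0,18,-4,0,16, 0,36,-6,0,16, 0,54,-6,0,16, 0,72,-5,0,16, 0,90,-2,0,16]' 20;python3 arc.py 1.5 1.55 1.6 1.65 1.7 1.75; python3 - <<'E'
from h import *
crop(shot('side'),(240,80,360,220),'e5',5)
E
```

```text
clock: 12.25
eef_pos: [0.6326, 0.232, 0.2441]
ee_rot: [0.727, 0.687, -0.006, -0.004]
contact_force: [1.6, 0.4, -0.2]
grip_width: 0.0162
[0.6326 0.232  0.2441] [ 1.6  0.4 -0.2] 0.0162 [-0.002 -0.014]
1.5 [0.6305 0.2328 0.24  ] [ 0.6 -2.1  4.2]
1.55 [0.6393 0.2323 0.2376] [0.7 6.8 6.4]
1.6 [0.6481 0.2318 0.2348] [ 0.7 15.6  9.1]
1.65 [0.6566 0.2314 0.2316] [ 0.7 24.2 12.2]
1.7 [0.665  0.2309 0.228 ] [ 0.8 32.7 15.7]
1.75 [0.6733 0.2305 0.2239] [ 0.8 41.  19.7]
```

View pics/e5.png

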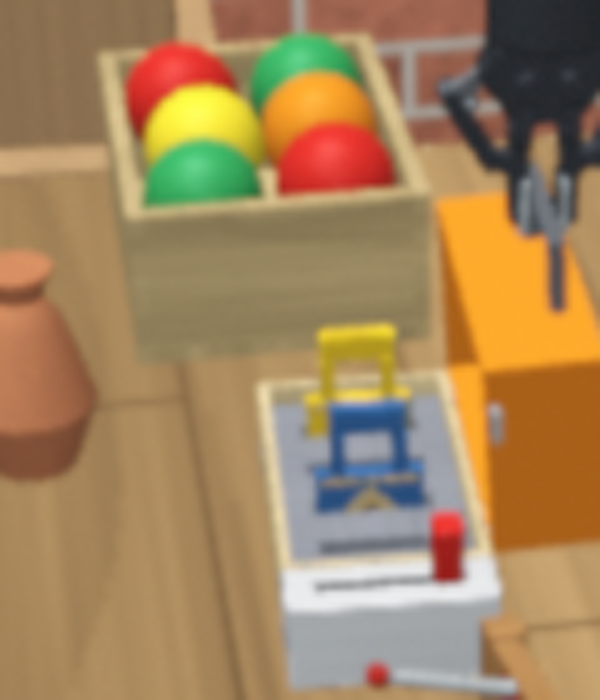

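```bash
python3 -m creep '[0,8,4,0,16, 0,17,6,0,16, 0,25,9,0,16, 0,33,12,0,16, 0,41,16,0,16]' 20;python3 -m creep '[0,0,-10,0,16, 0,0,-20,0,16, 0,0,-30,0,16, 0,-20,-50,0,16, 0,-40,-60,0,16]' 20;python3 arc.py 1.75; python3 - <<'E'
from h import *
crop(shot('side'),(240,80,400,220),'e6',5)
E
```

```text
clock: 12.8
eef_pos: [0.6755, 0.2292, 0.2259]
ee_rot: [0.727, 0.687, -0.006, -0.004]
contact_force: [1.6, 0.4, -0.5]
grip_width: 0.0159
clock: 13.3
eef_pos: [0.6366, 0.2316, 0.287]
ee_rot: [0.727, 0.687, -0.006, -0.004]
contact_force: [-1.0, -0.4, 1.3]
grip_width: 0.0162
[0.6366 0.2316 0.287 ] [-1.  -0.4  1.3] 0.0162 [-0.002 -0.014]
1.75 [0.6733 0.2305 0.2239] [ 1.1 37.6 62.6]
```

View pics/e6.png

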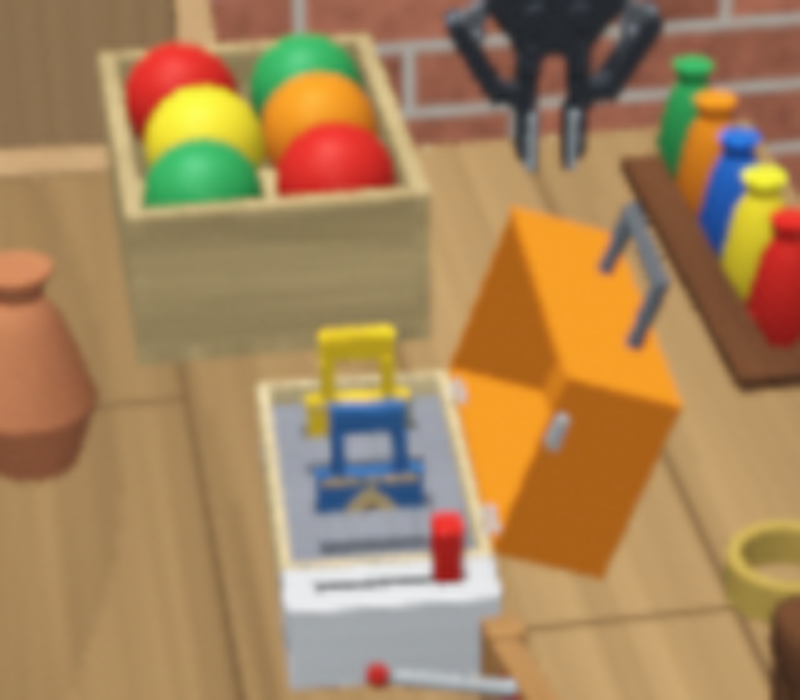

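```bash
python3 -m creep '[20,-45,0,0,16, 40,-90,0,0,16, 60,-135,0,0,25, 70,-180,0,0,35, 80,-220,0,0,35]' 20; python3 - <<'E'
from fit import *
ps,o=scan(['yellow_eye','blue_eye','red_eye','green_eye','yellow','blue','peg_yellow','peg_blue'],'2')
c,s=np.cos(CASE[2]),np.sin(CASE[2])
for k in('yellow_eye','blue_eye','yellow','blue'):
    if k in o:
        d=o[k][:2]-CASE[:2]; print(k,(c*d[0]+s*d[1])*1000,(-s*d[0]+c*d[1])*1000,o[k][2])
crop(ps[1],(180,130,310,230),'f1',6)
E
```

```text
clock: 13.85
eef_pos: [0.4175, 0.3251, 0.2922]
ee_rot: [0.727, 0.687, -0.004, -0.004]
contact_force: [0.3, 0.8, 0.4]
grip_width: 0.0349
yellow_eye [(0.62, 309.4, 153.0), (0.31, 344.3, 236.0)] [(0.54, 220.2, 194.4)] [0.5279 0.2988 0.1034] 0.0055
blue_eye [(0.66, 316.0, 168.1)] [(0.68, 246.6, 197.1), (0.19, 219.3, 202.7)] [0.5291 0.2216 0.0888] 0.0033
red_eye [] []
green_eye [] []
yellow [(0.71, 312.8, 172.5)] [(0.7, 219.6, 204.0)] [0.5281 0.3251 0.0087] 0.0079
blue [(0.67, 406.4, 222.3), (0.66, 399.3, 198.4)] [(0.47, 254.6, 206.8)] [ 0.6802  0.1957 -0.1327] 0.1543
peg_yellow [(0.93, 345.3, 236.8)] [(0.59, 387.1, 188.9)] [ 0.5348 -0.2012  0.1407] 0.0059
peg_blue [(0.64, 352.9, 257.4)] [(0.92, 420.9, 183.6)] [ 0.5387 -0.2969  0.1565] 0.0001
yellow_eye 1.1017140287145903 58.08856264235944 0.10342594158771107
blue_eye 6.272164388362903 -18.893713286029147 0.08884535997376011
yellow -0.12002883888202492 84.38565418268347 0.008696352346640325
blue 158.51612031457378 -36.87473823360469 -0.1327440939883636
```

View pics/f1.png

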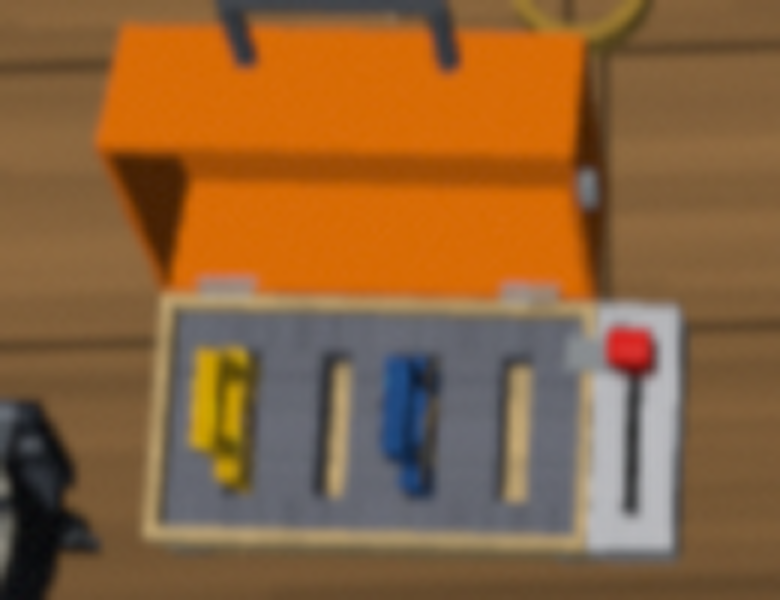

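```bash
python3 - <<'E'
from fit import *
T=shot('top');S=shot('side')
c,s=np.cos(CASE[2]),np.sin(CASE[2])
for q in (atz(T,(214.5/640,196.7/400),.12),atz(T,(246/640,197.8/400),.12)):
    d=q[:2]-CASE[:2]; print(q.round(4),(c*d[0]+s*d[1])*1000,(-s*d[0]+c*d[1])*1000)
for y in(72,-24):
  for x in(-25,25): print(proj(T,loc(CASE,(x,y,120))),proj(S,loc(CASE,(x,y,120))),proj(S,loc(CASE,(x,y,100))))
crop(S,(280,130,350,200),'f2',8)
E
cat >> g.py <<'E'
E
python3 - <<'E'
import re
t=open('g.py').read()
t=t.replace("P[2])","P[2]+(float(sys.argv[5]) if len(sys.argv)>5 else 0))")
open('g.py','w').write(t)
E
python3 g.py c 0 72 250 1.5708
```

```text
[0.5238 0.3116 0.12  ] -3.6465827361203926 70.67508001134468
[0.5178 0.2174 0.12  ] -4.7262729637011125 -23.701573989158884
[213.53762016 203.74747193] [302.58413783 146.62651992] [302.78353767 151.95375031]
[214.75075443 187.29122374] [317.70541841 145.66185078] [317.80290944 150.98151184]
[245.70237948 204.51337609] [305.084845   161.34960175] [305.27605758 166.8247823 ]
[246.67815735 188.03532473] [320.91640277 160.29826753] [320.99594289 165.76572247]
tcp [0.4195 0.3246 0.2922] tilt [-0.0011 -0.0117] F [-0.3  0.1 -0. ] w 35.1 t 14.8 ->  [-5.7, 109.0, 40.9] 1.567
```

View pics/f2.png

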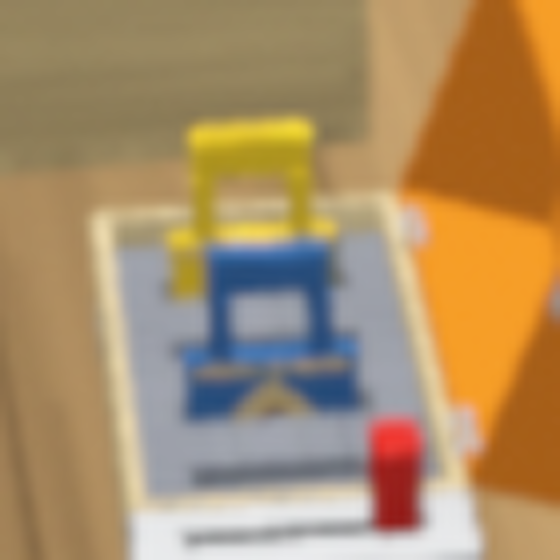

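```bash
python3 -c "
from fit import *
print(get_obs()['joint_pos'])"
```

```text
[0.65470398 0.28451282 0.16378968 1.45959567 0.00681424 2.28194913]
```

```bash
python3 -m creep '[-1,22,0,-0.14,35, -2,44,0,-0.28,35, -3,66,0,-0.42,35, -4,88,0,-0.56,35, -5,108,0,-0.7,35]' 30;python3 -m creep '[0,0,0,-0.14,35, 0,0,0,-0.28,35, 0,0,0,-0.42,35, 0,0,0,-0.56,35, 0,0,0,-0.7,35]' 30; python3 g.py c 0 72 180 1.5708
```

```text
clock: 15.35
eef_pos: [0.5279, 0.3133, 0.2908]
ee_rot: [0.445, 0.896, -0.003, -0.005]
contact_force: [0.2, 0.2, 0.1]
grip_width: 0.0356
clock: 15.85
eef_pos: [0.5279, 0.3133, 0.2907]
ee_rot: [0.108, 0.994, -0.001, -0.006]
contact_force: [0.2, 0.6, -0.0]
grip_width: 0.0349
tcp [0.5279 0.3133 0.2907] tilt [ 0.0114 -0.003 ] F [ 0.2  0.6 -0. ] w 34.9 t 15.8 ->  [-1.0, -0.4, 110.7] -0.163
```

```bash
python3 -m creep '[-1,0,30,-0.13,35, -1,0,60,-0.163,35, -1,0,90,-0.163,35, -1,0,110,-0.163,35, -1,0,110,-0.163,35]' 30; python3 g.py c 0 72 119 1.5708
python3 - <<'E'
from h import *
crop(shot('side'),(250,80,370,200),'f3',5)
E
```

```text
clock: 16.35
eef_pos: [0.5263, 0.3123, 0.1781]
ee_rot: [0.026, 1.0, -0.002, -0.008]
contact_force: [0.9, -0.3, 0.3]
grip_width: 0.0351
tcp [0.5263 0.3123 0.1781] tilt [ 0.0156 -0.0036] F [ 0.9 -0.3  0.3] w 35.1 t 16.4 ->  [-2.2, 0.6, 59.1] -0.0
```

View pics/f3.png

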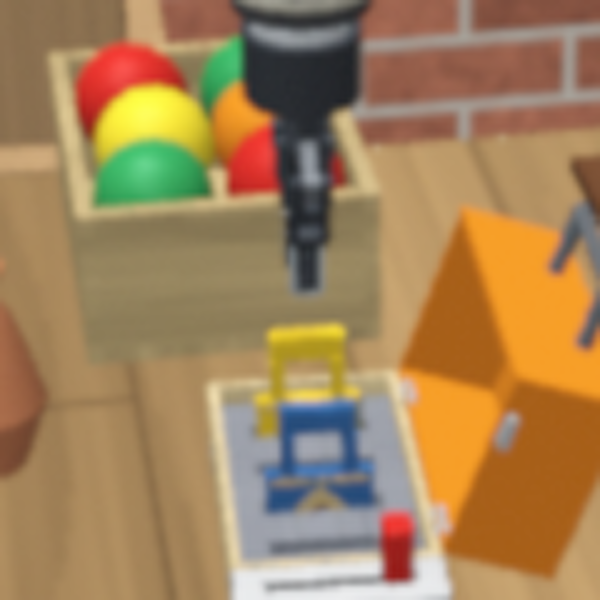

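```bash
python3 -m creep '[-1,0,25,0,35, -1,0,45,0,35, -2,0,55,0,35, -2,0,59,0,35, -2,0,59,0,35]' 30; python3 -m creep '[0,0,0,0,3, 0,0,0,0,3, 0,0,0,0,3, 0,0,0,0,3, 0,0,0,0,3]' 30; python3 g.py c 0 72 119 1.5708
python3 - <<'E'
from h import *
crop(shot('side'),(250,80,370,200),'f4',5)
E
```

```text
clock: 16.9
eef_pos: [0.5286, 0.3127, 0.1219]
ee_rot: [0.026, 1.0, -0.001, -0.006]
contact_force: [-0.8, -0.5, 0.2]
grip_width: 0.0347
clock: 17.4
eef_pos: [0.5293, 0.3133, 0.1232]
ee_rot: [0.026, 1.0, -0.0, -0.005]
contact_force: [-0.0, 1.5, 7.7]
grip_width: 0.0111
tcp [0.5293 0.3133 0.1232] tilt [ 0.011  -0.0003] F [-0.   1.5  7.7] w 11.1 t 17.4 ->  [1.6, -0.7, 4.2] -0.0
```

View pics/f4.png

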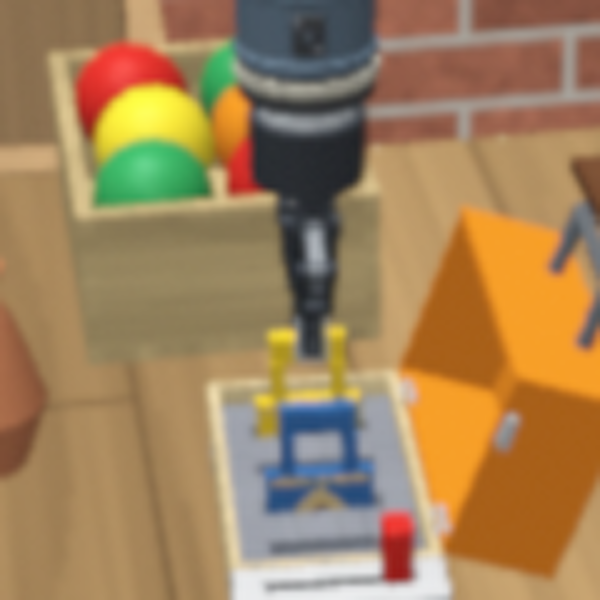

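```bash
python3 -m creep '[0,0,-10,0,3, 0,0,-30,0,3, 0,0,-60,0,3, 0,0,-95,0,3, 0,0,-130,0,3]' 60; python3 -m creep '[0,0,-25,0,3, 0,0,-45,0,3, 0,0,-45,0,3]' 60
python3 - <<'E'
from h import *
p=shot('side')
crop(p,(250,50,370,200),'f5',5)
ps,o=scan(['yellow_eye','peg_yellow','peg_blue','peg_red','peg_green','stand'])
crop(ps[1],(320,140,480,240),'f6',5)
E
python3 g.py s -80 45 250
```

```text
clock: 17.95
eef_pos: [0.5303, 0.313, 0.2552]
ee_rot: [0.026, 1.0, -0.0, -0.005]
contact_force: [1.2, 0.2, -1.3]
grip_width: 0.0102
clock: 18.25
eef_pos: [0.5315, 0.3133, 0.3036]
ee_rot: [0.026, 1.0, 0.001, -0.003]
contact_force: [0.6, 0.7, -1.1]
grip_width: 0.0104
yellow_eye [(0.94, 309.2, 104.8), (0.71, 407.2, 224.9)] [(0.35, 274.4, 127.6), (0.22, 392.5, 199.6)] [0.5622 0.0936 0.3914] 0.068
peg_yellow [(0.98, 343.3, 236.4)] [(0.74, 385.3, 192.3), (0.15, 278.0, 126.0)] [ 0.5281 -0.196   0.1382] 0.0086
peg_blue [(0.73, 355.1, 259.8), (0.59, 342.0, 235.8)] [(0.73, 386.9, 191.2), (0.71, 418.1, 185.8)] [ 0.5501 -0.2129  0.0706] 0.0146
peg_red [(0.71, 330.0, 216.2)] [(0.79, 357.1, 195.1)] [ 0.5153 -0.1121  0.143 ] 0.0027
peg_green [(0.87, 366.9, 283.5)] [(0.77, 446.9, 177.3), (0.37, 202.4, 182.6)] [ 0.5553 -0.3765  0.1467] 0.0019
stand [(0.68, 344.5, 294.2)] [(0.66, 391.4, 195.4)] [ 0.535  -0.2404 -0.0164] 0.0021
tcp [0.5308 0.313  0.3002] tilt [ 0.0109 -0.0005] F [ 0.4  0.5 -1.1] w 10.6 t 19.0 ->  [55.3, -530.9, 51.1] 1.364
```

View pics/f5.png

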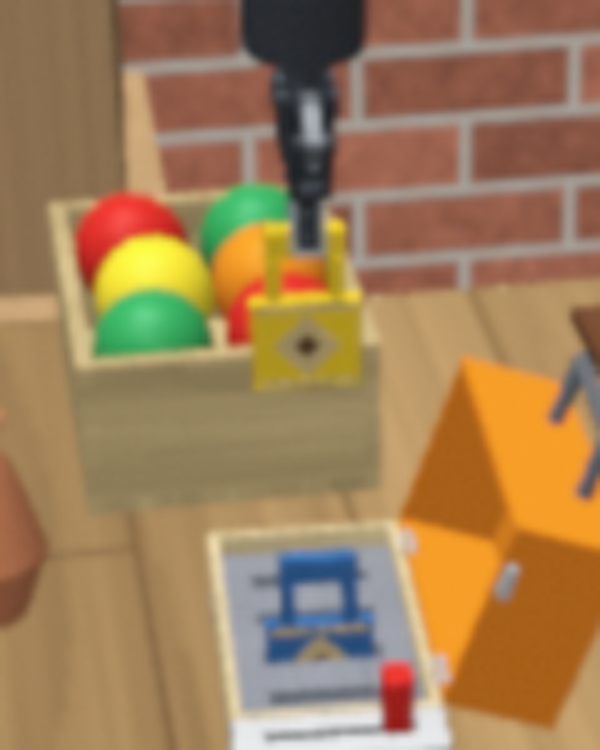

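View pics/f6.png

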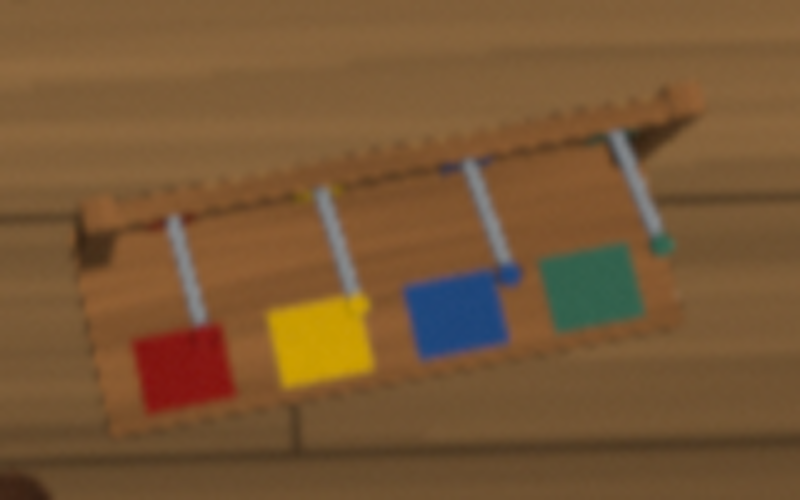

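```bash
python3 -m creep '[6,-48,0,0.13,3, 12,-96,0,0.26,3, 18,-144,0,0.39,3, 24,-192,0,0.52,3, 30,-240,0,0.65,3]' 60; python3 g.py s -80 42 280
```

```text
clock: 19.5
eef_pos: [0.4875, 0.0732, 0.3008]
ee_rot: [0.346, 0.938, -0.002, -0.005]
contact_force: [-0.2, -0.5, -1.1]
grip_width: 0.0102
tcp [0.4875 0.0732 0.3008] tilt [ 0.0081 -0.0067] F [-0.2 -0.5 -1.1] w 10.2 t 19.5 ->  [-158.6, -246.5, 21.1] 0.709
```

```bash
python3 -m creep '[-26,-41,3,0.13,3, -53,-82,7,0.26,3, -79,-123,10,0.39,3, -106,-164,14,0.52,3, -132,-205,17,0.65,3]' 60; python3 -m creep '[-28,-20,4,0.06,3, -40,-30,4,0.06,3, -40,-30,4,0.06,3]' 60; python3 g.py s -80 42.5 195
```

```text
clock: 20.0
eef_pos: [0.4537, -0.1703, 0.2842]
ee_rot: [0.63, 0.777, -0.003, -0.004]
contact_force: [2.1, 0.5, -0.4]
grip_width: 0.0106
clock: 20.3
eef_pos: [0.4316, -0.2173, 0.2804]
ee_rot: [0.654, 0.756, -0.003, -0.004]
contact_force: [0.1, -0.3, -1.0]
grip_width: 0.0104
tcp [ 0.4316 -0.2173  0.2804] tilt [ 0.0011 -0.01  ] F [ 0.1 -0.3 -1. ] w 10.4 t 20.3 ->  [-1.8, 16.6, 85.2] -0.01
```

```bash
python3 -m creep '[0,0,25,0,3, 0,0,50,0,3, -1,5,70,-0.01,3, -2,10,85,-0.01,3, -2,12,85,-0.01,3]' 60; python3 g.py s -80 42.5 195
python3 - <<'E'
from h import *
p=shot('side'); crop(p,(280,160,400,280),'g1',5)
p=shot('top'); crop(p,(330,140,450,240),'g2',5)
E
```

```text
clock: 20.8
eef_pos: [0.4427, -0.2163, 0.1937]
ee_rot: [0.65, 0.76, -0.004, -0.005]
contact_force: [-0.3, 0.0, -1.4]
grip_width: 0.0104
tcp [ 0.4427 -0.2163  0.1937] tilt [ 0.003 -0.012] F [-0.3  0.  -1.4] w 10.4 t 20.8 ->  [-1.2, 4.6, -1.4] 0.001
```

View pics/g1.png

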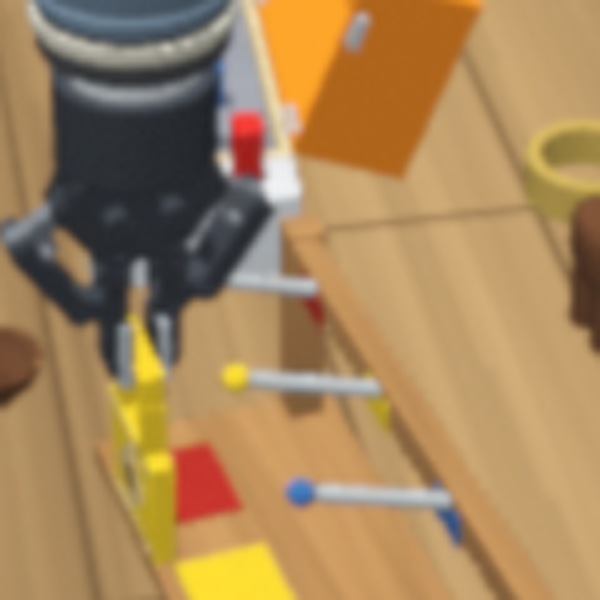

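View pics/g2.png

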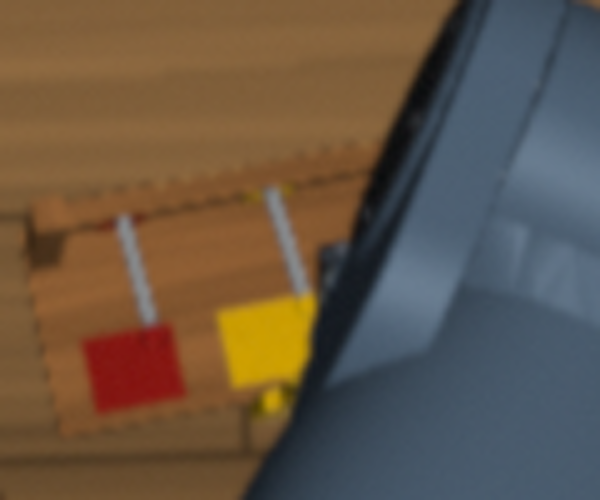

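```bash
cat > ov.py <<'E'
from fit import *
import sys
# overlay plaque model on crops; args: offx(mm tool x), h (TCP above foot)
ox,h=float(sys.argv[1]),float(sys.argv[2]);cr=[int(a) for a in sys.argv[3].split(',')];cam=sys.argv[4];out=sys.argv[5]
o=get_obs();R=Ro.from_quat(o['ee_rot']).as_matrix()
p=shot(cam);k=5
im=cv2.cvtColor(p['frame'],cv2.COLOR_RGB2BGR)[cr[1]:cr[3],cr[0]:cr[2]];im=cv2.resize(im,None,fx=k,fy=k,interpolation=cv2.INTER_CUBIC)
def pt(x,y,z): # plaque local
    X=o['eef_pos']+R@np.array([x+ox,y,h-z])/1000; q=(proj(p,X)-cr[:2])*k; return tuple(int(round(v)) for v in q)
for yy,col in((-6,(255,0,255)),(6,(255,255,0))):
    for poly in ([(-35,0),(35,0),(35,62),(25,62),(25,110),(-25,110),(-25,62),(-35,62)],[(-15,62),(15,62),(15,90),(-15,90)]):
        cv2.polylines(im,[np.array([pt(x,yy,z) for x,z in poly])],True,col,1)
for n,y in(('y',45),('b',-45)):
    for l in((-35.2,157.7),(2.4,144),(40,130.3)):
        q=(proj(p,loc(STAND,(l[0],y,l[1])))-cr[:2])*k; cv2.circle(im,tuple(int(v) for v in q),3,(0,255,0),-1)
cv2.imwrite('pics/'+out+'.png',im)
E
python3 ov.py 2.5 108 280,160,400,280 side g3
```

```text
(no output)
```

View pics/g3.png

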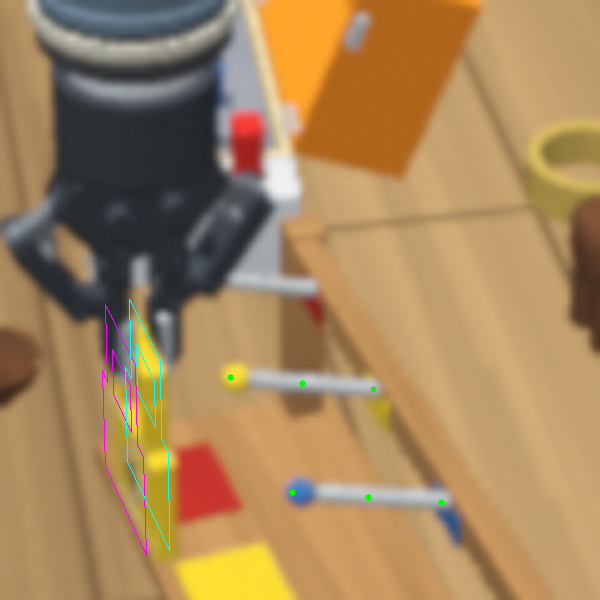

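```bash
python3 -m creep '[-1,10,0,0,3, -1,20,0,0,3, -1,30,0,0,3, -1,34,0,0,3, -1,34,0,0,3]' 60; python3 g.py s -50 42.5 194; python3 ov.py 2.5 112 280,160,400,280 side g4; python3 ov.py 2.5 112 340,150,440,250 top g5
```

```text
clock: 21.45
eef_pos: [0.4778, -0.2127, 0.1956]
ee_rot: [0.65, 0.76, -0.003, -0.003]
contact_force: [-0.1, 0.4, -1.8]
grip_width: 0.0099
tcp [ 0.4778 -0.2127  0.1956] tilt [ 0.001  -0.0094] F [-0.1  0.4 -1.8] w 9.9 t 21.4 ->  [0.7, -0.6, 1.6] 0.002
```

View pics/g4.png

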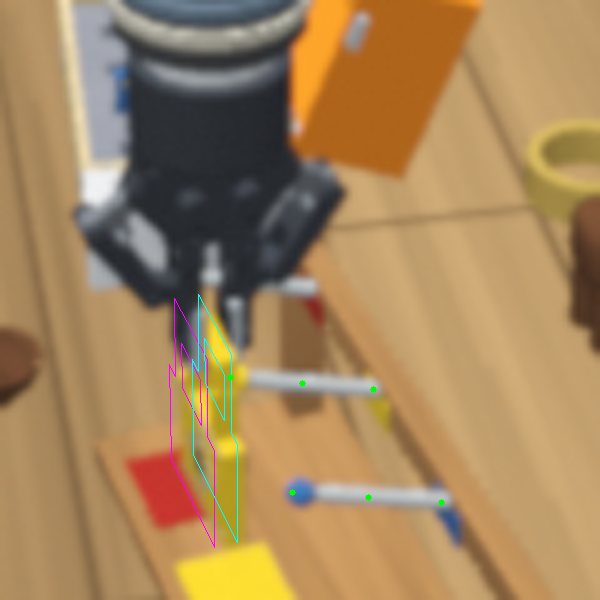

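View pics/g5.png

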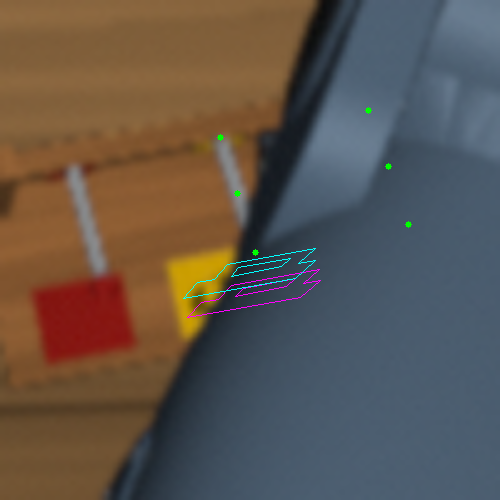

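```bash
python3 -m creep '[0,6,0,0,3, 0,12,0,0,3, 0,18,1,0,3, 0,24,3,0,3, 0,30,5,0,3]' 60; python3 -m creep '[0,6,2,0,3, 0,12,4,0,3, 0,18,6,0,3, 0,24,9,0,3, 0,28,10.5,0,3]' 60;python3 g.py s 8 42.5 178; python3 ov.py 2.5 112 280,160,400,280 side g6
```

```text
clock: 22.05
eef_pos: [0.5073, -0.2081, 0.1901]
ee_rot: [0.65, 0.76, -0.003, -0.004]
contact_force: [-0.8, 1.0, -2.1]
grip_width: 0.0101
clock: 22.55
eef_pos: [0.5353, -0.2036, 0.1789]
ee_rot: [0.65, 0.76, -0.003, -0.004]
contact_force: [0.0, -1.1, -0.5]
grip_width: 0.0106
tcp [ 0.5353 -0.2036  0.1789] tilt [ 0.0013 -0.0099] F [ 0.  -1.1 -0.5] w 10.6 t 22.6 ->  [0.6, -0.7, 0.9] 0.001
```

View pics/g6.png

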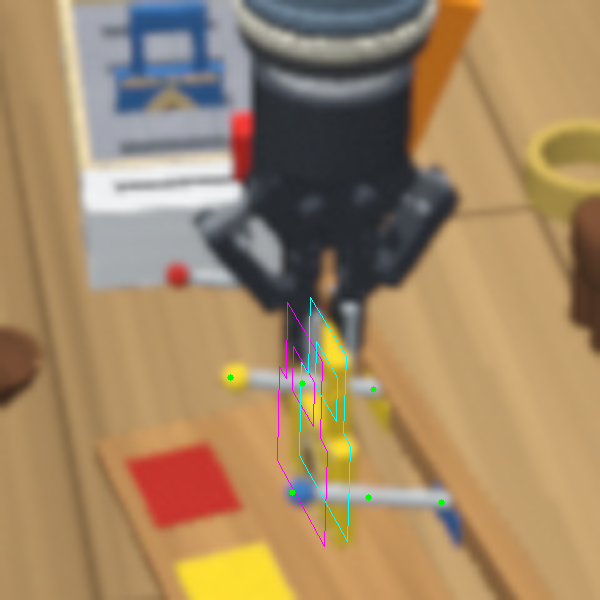

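```bash
python3 -m creep '[0,0,3,0,3, 0,0,6,0,3, 0,0,8,0,3, 0,0,8,0,3]' 60; python3 -m creep '[0,0,1,0,3, 0,0,2,0,3, 0,0,2,0,3]' 60;python3 g.py s 8 42.5 169
```

```text
clock: 23.0
eef_pos: [0.5352, -0.2036, 0.1706]
ee_rot: [0.65, 0.76, -0.003, -0.004]
contact_force: [-0.5, 0.1, -1.0]
grip_width: 0.0106
clock: 23.3
eef_pos: [0.5357, -0.2037, 0.1696]
ee_rot: [0.65, 0.76, -0.003, -0.003]
contact_force: [-1.1, 0.8, 10.2]
grip_width: 0.0107
tcp [ 0.5357 -0.2037  0.1696] tilt [ 0.0007 -0.0084] F [-1.1  0.8 10.2] w 10.7 t 23.3 ->  [0.7, -1.1, 0.6] 0.001
```

Contact (10 N up): it rests on the peg. Open a little and lift straight up.

```bash
python3 -m creep '[0,0,-1,0,14, 0,0,-1,0,18, 0,0,-1,0,22, 0,0,-1,0,26, 0,0,-1,0,26]' 20; python3 -m creep '[0,0,-10,0,26, 0,0,-20,0,26, 0,0,-35,0,26, 0,0,-60,0,30, 0,0,-100,0,30]' 20; python3 - <<'E'
from h import *
p=shot('side'); crop(p,(280,160,400,280),'g7',5)
E
```

```text
clock: 23.8
eef_pos: [0.5358, -0.2037, 0.1706]
ee_rot: [0.65, 0.76, -0.003, -0.003]
contact_force: [1.6, 0.2, 0.6]
grip_width: 0.0259
clock: 24.3
eef_pos: [0.5357, -0.2033, 0.2709]
ee_rot: [0.65, 0.76, -0.003, -0.004]
contact_force: [1.4, -1.3, -0.2]
grip_width: 0.03
```

View pics/g7.png

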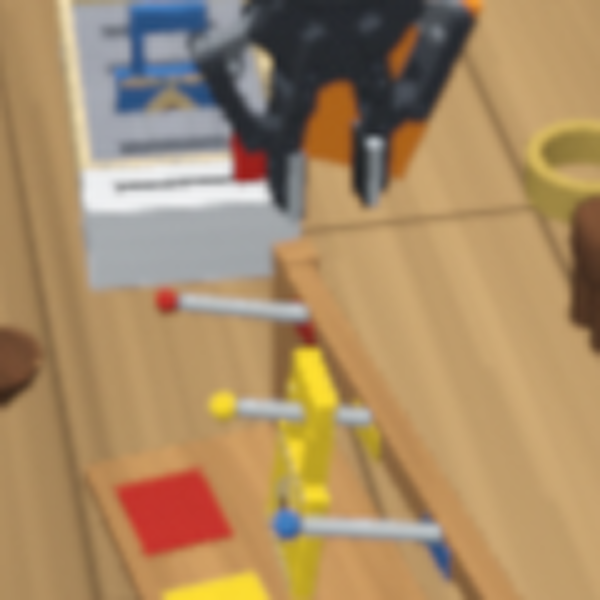

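```bash
python3 -m creep '[0,0,-30,0,30, 30,0,-30,-0.13,30, 70,0,-30,-0.26,35, 110,0,-30,-0.39,35, 150,0,-30,-0.52,35]' 20; python3 g.py c 2 -24 300 1.5708
```

```text
clock: 24.85
eef_pos: [0.5137, -0.0544, 0.309]
ee_rot: [0.43, 0.903, -0.002, 0.0]
contact_force: [0.6, 0.3, -0.7]
grip_width: 0.0351
tcp [ 0.5137 -0.0544  0.309 ] tilt [-0.0016 -0.0028] F [ 0.6  0.3 -0.7] w 35.1 t 24.9 ->  [203.9, 179.1, 8.2] -0.838
```

```bash
python3 -m creep '[36,32,2,-0.14,35, 72,63,4,-0.28,35, 108,95,6,-0.42,35, 144,126,8,-0.56,35, 180,158,8,-0.7,35]' 20; python3 g.py c 2 -24 200 1.5708
```

```text
clock: 25.35
eef_pos: [0.5228, 0.1868, 0.3011]
ee_rot: [0.092, 0.996, -0.001, -0.0]
contact_force: [0.8, 0.1, 0.2]
grip_width: 0.0349
tcp [0.5228 0.1868 0.3011] tilt [-0.0001 -0.0029] F [0.8 0.1 0.2] w 34.9 t 25.4 ->  [3.7, 30.1, 101.0] -0.132
```

```bash
python3 -m creep '[2,15,20,-0.132,35, 5,30,40,-0.132,35, 6,30,70,-0.132,35, 6,30,101,-0.132,35, 6,30,101,-0.132,35]' 20; python3 g.py c -1 -24 121 1.5708; python3 - <<'E'
from h import *
p=shot('side'); crop(p,(250,80,370,200),'j1',5)
E
```

```text
clock: 25.85
eef_pos: [0.5206, 0.2165, 0.1973]
ee_rot: [0.026, 1.0, -0.003, -0.002]
contact_force: [0.4, -0.5, 0.2]
grip_width: 0.0349
tcp [0.5206 0.2165 0.1973] tilt [ 0.0049 -0.0051] F [ 0.4 -0.5  0.2] w 34.9 t 25.9 ->  [-1.3, 0.8, 76.3] 0.0
```

View pics/j1.png

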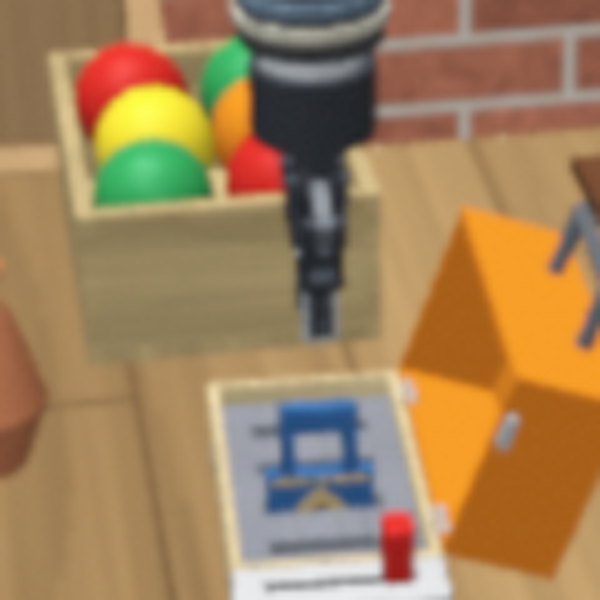

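```bash
python3 -m creep '[0,0,25,0,35, 0,0,50,0,35, 0,0,65,0,35, 0,0,75,0,35, 0,1,75,0,35]' 30; python3 -m creep '[0,0,0,0,3, 0,0,0,0,3, 0,0,0,0,3, 0,0,0,0,3, 0,0,0,0,3]' 30; python3 g.py c 0 -24 119 1.5708;  python3 -m creep '[0,0,-10,0,3, 0,0,-30,0,3, 0,0,-60,0,3, 0,0,-100,0,3, 0,0,-150,0,3]' 60;python3 -m creep '[0,0,-25,0,3, 0,0,-30,0,3]' 60
python3 - <<'E'
from h import *
p=shot('side'); crop(p,(250,50,370,200),'j2',5)
p=shot('side'); crop(p,(290,180,420,360),'j3',4)
p=shot('top'); crop(p,(320,140,480,240),'j4',5)
E
```

```text
clock: 26.4
eef_pos: [0.5217, 0.2174, 0.1253]
ee_rot: [0.026, 1.0, -0.002, -0.001]
contact_force: [0.8, -0.2, 0.5]
grip_width: 0.035
clock: 26.9
eef_pos: [0.5226, 0.2181, 0.127]
ee_rot: [0.026, 1.0, -0.001, 0.0]
contact_force: [-0.5, 2.5, 6.5]
grip_width: 0.0111
tcp [0.5226 0.2181 0.127 ] tilt [-0.0001 -0.0022] F [-0.5  2.5  6.5] w 11.1 t 26.9 ->  [-0.0, -1.2, 8.0] -0.0
clock: 27.4
eef_pos: [0.5218, 0.218, 0.2788]
ee_rot: [0.026, 1.0, -0.001, -0.0]
contact_force: [1.7, 1.0, -0.3]
grip_width: 0.0103
clock: 27.6
eef_pos: [0.5227, 0.2184, 0.3135]
ee_rot: [0.026, 1.0, -0.0, 0.002]
contact_force: [0.9, 0.5, -1.4]
grip_width: 0.0103
```

View pics/j2.png

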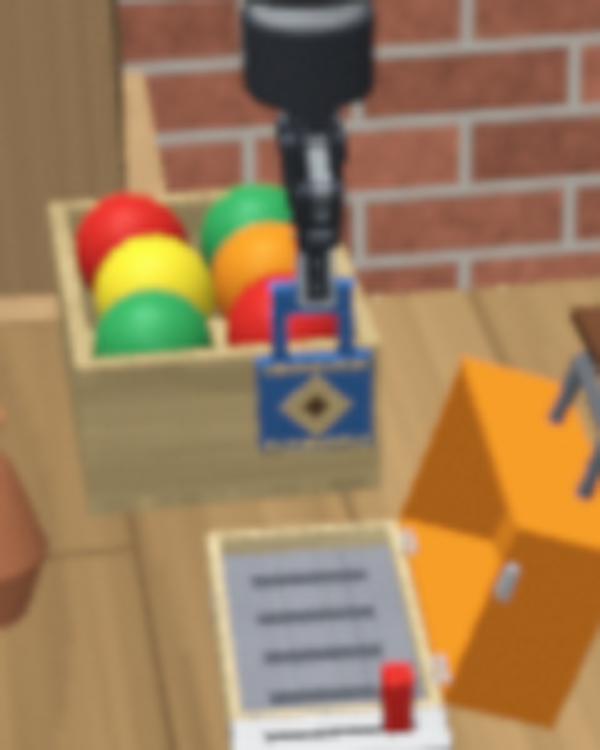

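View pics/j3.png

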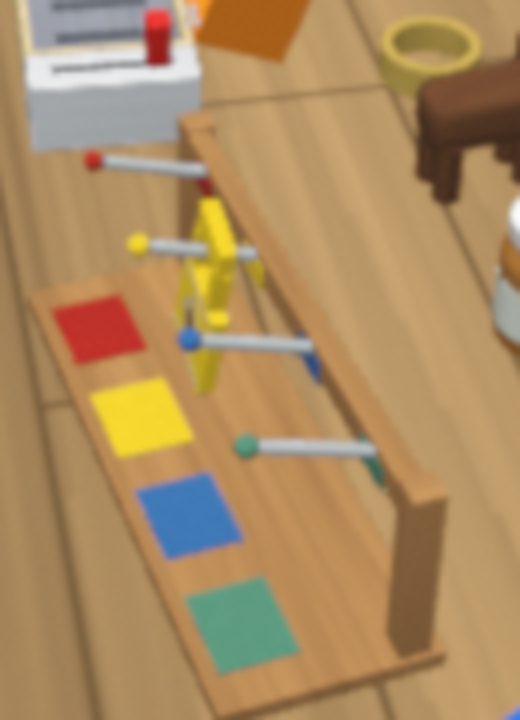

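View pics/j4.png

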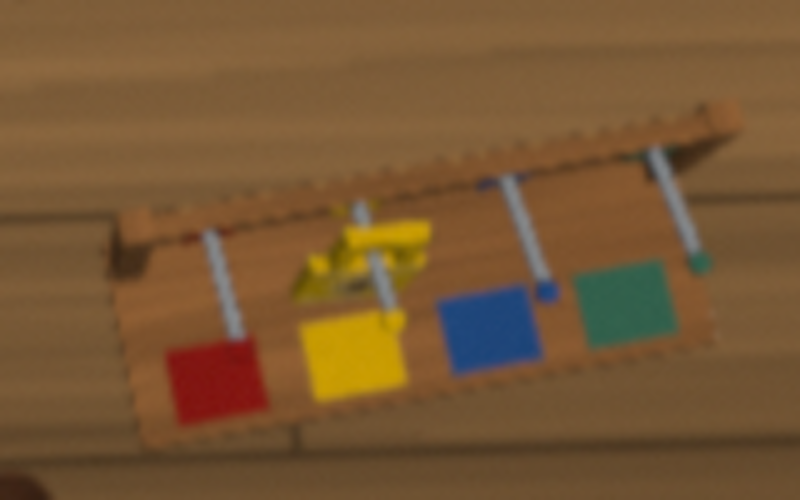

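```bash
python3 - <<'E'
from fit import *
T=shot('top');S=shot('side')
ob=[]
for uv,l in [((147,447),(-70,190,15)),((718,343),(-70,-190,15)),((237,342),(-35,135,157.7)),((394,320),(-35,45,157.7)),((546,290),(-35,-45,157.7)),((699,262),(-35,-135,157.7)),((210,235),(40,135,130)),((360,208),(40,45,130)),((507,180),(40,-45,130)),((655,152),(40,-135,130))]:
    ob.append((T,np.array(uv)/5+[320,140],np.array(l)/1000))
print(fitpose(ob,[.53,-.24,0]))
n=len(ob)
for uv,l in [((94,160),(-35,135,157.7)),((138,244),(-35,45,157.7)),((189,340),(-35,-45,157.7)),((246,446),(-35,-135,157.7))]:
    ob.append((S,np.array(uv)/4+[290,180],np.array(l)/1000))
print(fitpose(ob,[.53,-.24,0]))
print(fitpose(ob[n:],[.53,-.24,0]))
E
```

```text
(array([ 0.5221237 , -0.26806164,  0.15259745]), array([[-1. ,  0.3],
       [ 0.6, -0. ],
       [ 0.6,  1.1],
       [-0. , -0.1],
       [ 0.2,  0.4],
       [ 0.2,  0.4],
       [-0.1, -0.8],
       [-0.3, -0.7],
       [-0.1, -0.4],
       [-0.2, -0.1]]))
(array([ 0.52361236, -0.2680155 ,  0.15246601]), array([[-1. , -0.2],
       [ 0.6, -0.5],
       [ 0.6,  0.6],
       [-0.1, -0.6],
       [ 0.2, -0.1],
       [ 0.1, -0.1],
       [-0.1, -1.3],
       [-0.4, -1.2],
       [-0.2, -0.9],
       [-0.3, -0.6],
       [-0.8,  0.1],
       [-0.7,  0.4],
       [-0.9,  0.2],
       [-1.2,  0.4]]))
(array([ 0.52579835, -0.26728863,  0.15511243]), array([[-0.1, -0.1],
       [ 0.2,  0.1],
       [ 0. , -0.1],
       [-0.1,  0.1]]))
```

```bash
sed -i 's/STAND=.*/STAND=[.5237,-.2678,.1527]/' fit.py; python3 g.py s -85 -47 300
```

```text
tcp [0.5214 0.2179 0.3075] tilt [ 0.0027 -0.0037] F [-0.2  0.2 -0.6] w 10.3 t 27.9 ->  [45.8, -548.2, 9.7] 1.366
```

```bash
python3 -m creep '[9,-48,0,0.13,3, 18,-96,0,0.26,3, 27,-144,0,0.39,3, 36,-192,0,0.52,3, 42,-240,0,0.65,3]' 60; python3 g.py s -85 -47 300
```

```text
clock: 28.35
eef_pos: [0.4653, -0.0212, 0.3075]
ee_rot: [0.346, 0.938, -0.002, -0.002]
contact_force: [0.9, -0.4, -0.9]
grip_width: 0.0101
tcp [ 0.4653 -0.0212  0.3075] tilt [ 0.0012 -0.0057] F [ 0.9 -0.4 -0.9] w 10.1 t 28.4 ->  [-184.8, -244.5, 8.7] 0.711
```

```bash
python3 -m creep '[-30,-40,2,0.13,3, -60,-80,4,0.26,3, -90,-120,5,0.39,3, -120,-160,6,0.52,3, -150,-199,7,0.65,3]' 60; python3 g.py s -85 -47 290;
```

```text
clock: 28.85
eef_pos: [0.4489, -0.2707, 0.3004]
ee_rot: [0.63, 0.777, -0.003, -0.001]
contact_force: [2.2, 0.5, -0.4]
grip_width: 0.0101
tcp [ 0.4489 -0.2707  0.3004] tilt [-0.0013 -0.0064] F [ 2.2  0.5 -0.4] w 10.1 t 28.9 ->  [-54.8, -13.6, 10.6] 0.055
```

```bash
python3 -m creep '[-30,-8,5,0.055,3, -55,-14,10,0.055,3, -55,-14,40,0.055,3, -55,-14,75,0.055,3, -55,-14,100,0.055,3]' 60; python3 g.py s -85 -47 197; python3 ov.py 2 115 280,180,400,300 side k1
```

```text
clock: 29.35
eef_pos: [0.4446, -0.3271, 0.1973]
ee_rot: [0.651, 0.759, -0.003, -0.003]
contact_force: [0.4, -0.6, -1.4]
grip_width: 0.0101
tcp [ 0.4446 -0.3271  0.1973] tilt [ 0.0009 -0.0089] F [ 0.4 -0.6 -1.4] w 10.1 t 29.4 ->  [-0.4, 2.2, 0.3] -0.0
```

View pics/k1.png

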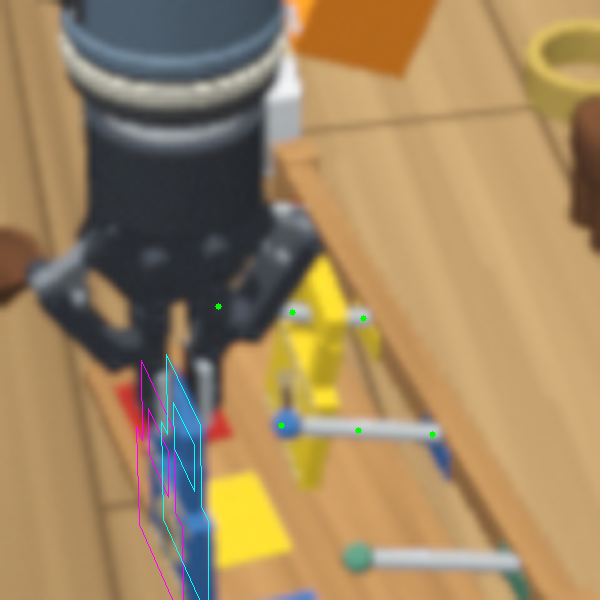

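```bash
python3 -m creep '[0,10,-1,0,3, 0,20,-1,0,3, 0,30,-1,0,3, 0,37,-1,0,3, 0,37,-1,0,3]' 60; python3 g.py s -50 -47 198; python3 ov.py 2 115 280,180,400,300 side k2;
```

```text
clock: 29.9
eef_pos: [0.4815, -0.3204, 0.1949]
ee_rot: [0.651, 0.759, -0.003, -0.005]
contact_force: [0.1, -0.6, -0.9]
grip_width: 0.0103
tcp [ 0.4815 -0.3204  0.1949] tilt [ 0.0032 -0.0111] F [ 0.1 -0.6 -0.9] w 10.3 t 29.9 ->  [-1.4, -0.3, -3.1] 0.001
```

View pics/k2.png

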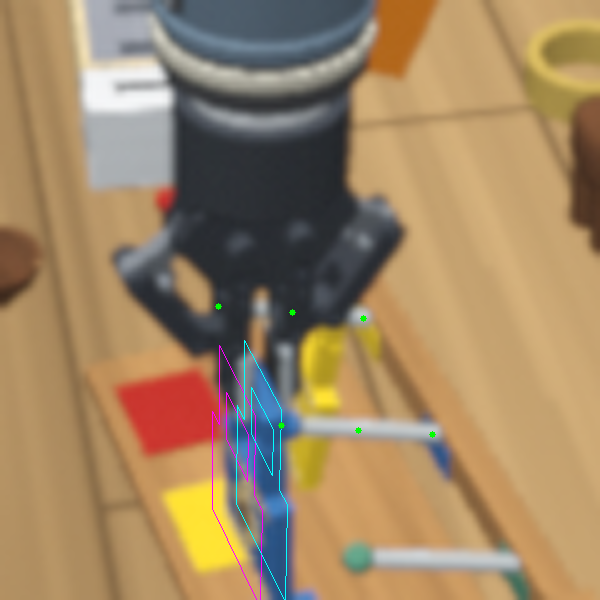

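```bash
python3 -m creep '[-1,0,-3,0,3, -1,6,-3,0,3, -1,12,-3,0,3, -1,18,-2,0,3, -1,24,0,0,3]' 60; python3 g.py s -26 -47 195; python3 -m creep '[0,6,2,0,3, 0,12,4,0,3, 0,18,6,0,3, 0,24,8,0,3, 0,30,10,0,3]' 60;python3 g.py s 8 -47 182; python3 ov.py 2 115 280,180,400,300 side k3
```

```text
clock: 30.45
eef_pos: [0.5053, -0.3177, 0.1944]
ee_rot: [0.651, 0.759, -0.003, -0.005]
contact_force: [-0.6, -0.6, -0.9]
grip_width: 0.0102
tcp [ 0.5053 -0.3177  0.1944] tilt [ 0.0034 -0.0114] F [-0.6 -0.6 -0.9] w 10.2 t 30.4 ->  [-0.5, -0.3, -0.6] 0.001
clock: 30.95
eef_pos: [0.5353, -0.3131, 0.1839]
ee_rot: [0.651, 0.759, -0.003, -0.005]
contact_force: [1.1, -0.2, -1.0]
grip_width: 0.0104
tcp [ 0.5353 -0.3131  0.1839] tilt [ 0.0034 -0.0114] F [ 1.1 -0.2 -1. ] w 10.4 t 30.9 ->  [-0.5, 3.4, 1.8] 0.001
```

View pics/k3.png

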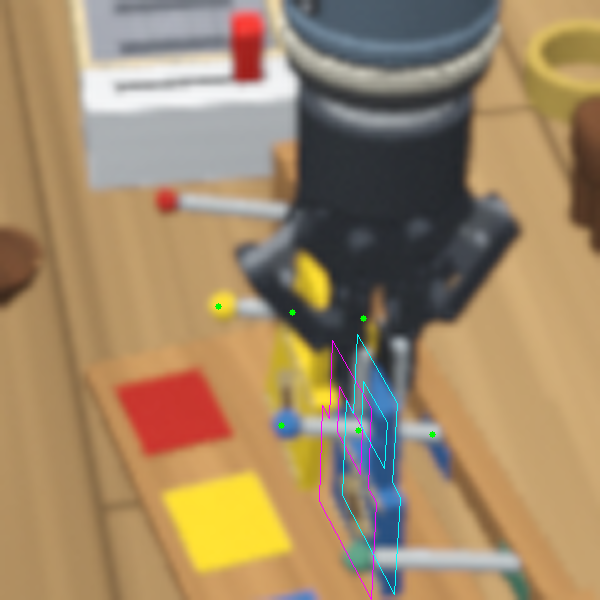

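Threaded without force. Lower to contact.

```bash
python3 -m creep '[0,3,3,0,3, 0,3,6,0,3, 0,3,9,0,3, 0,3,9,0,3]' 60; python3 -m creep '[0,0,1,0,3, 0,0,2,0,3, 0,0,2,0,3]' 60;python3 g.py s 8 -47 169
```

```text
clock: 31.4
eef_pos: [0.5386, -0.3124, 0.1743]
ee_rot: [0.651, 0.759, -0.003, -0.005]
contact_force: [0.2, 0.2, 1.7]
grip_width: 0.01
clock: 31.7
eef_pos: [0.539, -0.3125, 0.1736]
ee_rot: [0.651, 0.759, -0.003, -0.004]
contact_force: [-0.5, 1.8, 13.0]
grip_width: 0.0101
tcp [ 0.539  -0.3125  0.1736] tilt [ 0.0025 -0.0094] F [-0.5  1.8 13. ] w 10.1 t 31.7 ->  [-0.5, -0.3, 4.6] 0.001
```

```bash
python3 -m creep '[0,0,-1,0,14, 0,0,-1,0,18, 0,0,-1,0,22, 0,0,-1,0,26, 0,0,-1,0,26]' 20; python3 -m creep '[0,0,-10,0,26, 0,0,-20,0,26, 0,0,-35,0,26, 0,0,-70,0,30, 0,0,-110,0,30]' 20; python3 -m creep '[0,-40,-10,0,30, 0,-90,-10,0,30, 0,-140,-10,0,30, 0,-180,-10,0,30, 0,-200,-10,0,30]'; python3 - <<'E'
from h import *
shot('side','m1');shot('top','m2')
E
```

```text
clock: 32.2
eef_pos: [0.5389, -0.3125, 0.1744]
ee_rot: [0.651, 0.759, -0.003, -0.004]
contact_force: [-0.4, -0.5, 0.3]
grip_width: 0.0258
clock: 32.7
eef_pos: [0.5395, -0.3123, 0.2858]
ee_rot: [0.651, 0.759, -0.003, -0.005]
contact_force: [0.9, 0.3, 0.7]
grip_width: 0.0298
clock: 33.2
eef_pos: [0.3393, -0.3432, 0.2995]
ee_rot: [0.651, 0.759, -0.003, -0.004]
contact_force: [1.0, -0.0, 0.2]
grip_width: 0.03
```

View pics/m1.png

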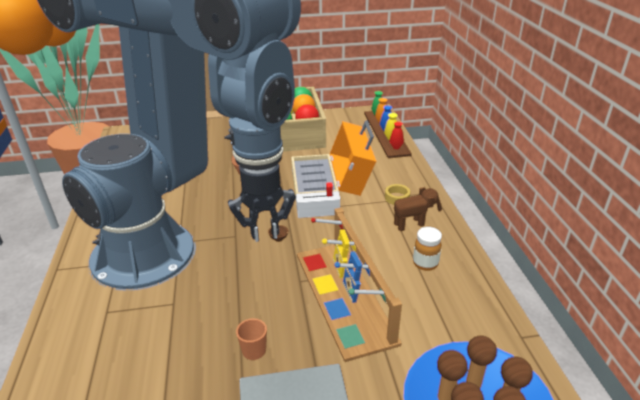

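View pics/m2.png

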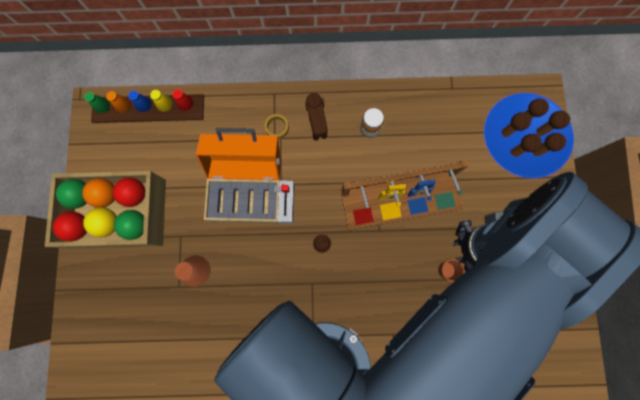

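```bash
for i in 1 2 3 4 5 6 7 8; do python3 -m creep '[0,0,0,0,30, 0,0,0,0,30, 0,0,0,0,30, 0,0,0,0,30, 0,0,0,0,30]' >/dev/null; done; python3 - <<'E'
from h import *
import time
a=shot('side');crop(a,(280,150,420,300),'n1',4)
for i in range(10): b=shot('side')
print(np.abs(a['frame'].astype(int)-b['frame']).max(), get_obs()['clock'])
scan(['blue_eye','yellow_eye','red_eye','green_eye','cup','dish','vase','elephant','bangles','jar'])
E
```

```text
10 37.85
blue_eye [(0.64, 354.0, 268.6)] [(0.82, 422.6, 186.2), (0.35, 364.6, 195.1)] [ 0.5378 -0.3079  0.1311] 0.0019
yellow_eye [(0.88, 343.3, 245.3), (0.41, 342.1, 265.1)] [(0.62, 275.6, 128.0), (0.55, 394.4, 187.9)] [ 0.7076  0.1402 -0.1255] 0.1099
red_eye [(0.64, 354.3, 268.6), (0.25, 343.4, 242.2)] [(0.72, 420.3, 195.3)] [ 0.526  -0.3025  0.1242] 0.0158
green_eye [] [(0.37, 364.4, 193.3)]
cup [(0.7, 251.8, 352.3), (0.3, 365.7, 128.8)] [(0.82, 447.4, 270.4)] [ 0.2869 -0.4005  0.0009] 0.0006
dish [(0.5, 275.4, 237.9)] [(0.84, 322.5, 245.3)] [ 0.3767 -0.0067  0.0075] 0.0003
vase [(0.59, 248.3, 168.9)] []
elephant [(0.61, 406.6, 225.3), (0.49, 341.2, 245.1)] [(0.67, 319.1, 124.0)] [ 0.778  -0.006   0.0015] 0.0085
bangles [(0.71, 399.3, 195.0)] [(0.77, 276.5, 130.8)] [0.777  0.137  0.0081] 0.0115
jar [(0.55, 423.3, 262.8)] [(0.61, 371.0, 130.6)] [ 0.7605 -0.1815  0.0032] 0.0025
```

View pics/n1.png

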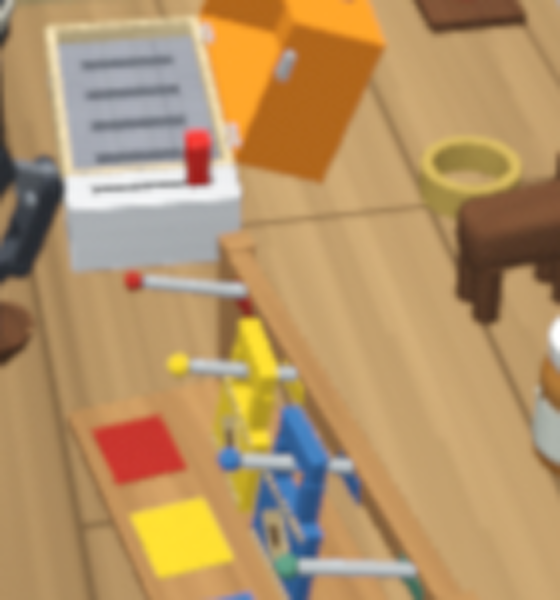

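```bash
python3 - <<'E'
from h import *
np.save('/tmp/a.npy',shot('side')['frame'])
E
for i in 1 2 3 4 5 6; do python3 -m creep '[0,0,0,0,30, 0,0,0,0,30, 0,0,0,0,30, 0,0,0,0,30, 0,0,0,0,30]' >/dev/null; done; python3 - <<'E'
from h import *
a=np.load('/tmp/a.npy').astype(int)
b=shot('side')['frame'].astype(int);c=shot('side')['frame'].astype(int)
s=np.s_[215:310,320:380]
print(np.abs(a-b)[s].max(),np.abs(b-c)[s].max(),np.abs(b-c).max())
print(robot.finish_job())
E
```

```text
7 4 6
the job is handed in; nothing more can be done
None
```

I did the whole task and handed the job in at about 41 s of the 210 s allowed. No verdict is reported, so what follows rests on my own checks.

- **Lock and lid:** I slid the lock to its end stop, where the push force rose to about 32 N along the slide. I then swung the lid past upright, and it fell back and stayed open.
- **Plaques:** Only the yellow and blue plaques were in the case. Both now hang by their eyes on the pegs with the matching balls.
- **Stand:** It was knocked about 2 cm aside after the yellow plaque was hung. I measured its position again before hanging the blue one.

**Last checks:**
- The pictures show an empty case, the lid open, the lock at its hinge-side end, and both plaques on their pegs.
- Two pictures 3 s apart differed only by image noise around the plaques, so they were at rest.
- The gripper was clear of everything.

**Disagreements and gaps:**
- The networks' eye reports were unreliable: they gave a red and a green eye that are not there, and a wrong point for the yellow eye. I went by the pictures instead.
- Cup, dish, elephant and bangles read within about 1 cm of where they started, which fits the networks' scatter. The jar read 1 to 2 cm off, but the robot never went near it.
- The top camera missed the vase in the last scan; it stood in the same place in the pictures.
- While I was gripping the handle rigidly, the arm briefly felt about 45 N at the wrist. I loosened the grip and finished the swing with almost no force.

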